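# Change over the amplifier test bench

### The job

Change the test bench over. First wind the variable transformer's crank wheel anticlockwise right down to its zero stop; only then lift the failed finned module off the test plate and drop it in the wire basket, and, still at zero, lay the reference load (the plain block with white ends) flat on the middle of the test plate. After that wind the wheel back up until its handle is in line with the brass mark; every other finned module on the bench must end in the basket too, and everything else stays where it is.

Things in the scene. Friction and masses are not known exactly. Their poses are not given: they have to be found in the camera images.
- wheel (a joint): angle (rad) of the aluminium crank wheel on the grey round variable transformer. 0 = fully down, against its zero stop; it grows clockwise seen from above, up to 5.2 at the other stop; at 1.6 the handle is at the brass mark. It turns about the vertical with a steady friction (about 2 N at the handle) and stays where it is left
- handle (a point): middle of the crank handle on the wheel: an upright black round knob, 20 mm across and 52 mm high (this point is 26 mm above its foot and 26 mm below its top). It stands 60 mm from the wheel's axis on the flat wheel, 152 mm across, whose top is 129 mm above the bench. The handle does not spin on the wheel, but may turn between the fingers
- wheel_axis (a point): point on the wheel's vertical axis, 155 mm above the bench (the handle's mid-height). The transformer's housing below is a fixed grey drum 184 mm across; an 18 mm high hub, 32 mm across, stands in the middle of the wheel
- mark (a point): top of the small brass block on the housing's rim, 94 mm from the axis: with the handle in line with it (seen from the axis) the supply is at its working setting. The wider black block on the rim, 1.6 rad anticlockwise of it, marks zero
- basket: fixed open-topped wire basket, the reject basket: 250 mm (its x) by 200 mm (its y), 65 mm high, walls 4 mm, floor 4 mm thick; the origin is at the centre of its underside, on the bench
- plate: fixed flat black rubber test plate on the bench, 160 mm (its x) by 130 mm (its y), 4 mm thick; origin at the centre of its underside
- mod1_c (a point): centre of a failed amplifier module: a block of nine thin upright aluminium fins across a dark core, like a heat sink, 90 mm (its x) by 44 mm (its y) by 60 mm high (its z), 0.2 to 0.45 kg, loose. This one starts on the test plate
- mod2_c (a point): centre of a failed amplifier module: a block of nine thin upright aluminium fins across a dark core, like a heat sink, 90 mm (its x) by 44 mm (its y) by 60 mm high (its z), 0.2 to 0.45 kg, loose. It starts standing on the bench, or is absent (None)
- mod3_c (a point): centre of a failed amplifier module: a block of nine thin upright aluminium fins across a dark core, like a heat sink, 90 mm (its x) by 44 mm (its y) by 60 mm high (its z), 0.2 to 0.45 kg, loose. It starts standing on the bench, or is absent (None)
- mod4_c (a point): centre of a failed amplifier module: a block of nine thin upright aluminium fins across a dark core, like a heat sink, 90 mm (its x) by 44 mm (its y) by 60 mm high (its z), 0.2 to 0.45 kg, loose. It starts standing on the bench, or is absent (None)
- load_c (a point): centre of the reference load: one plain smooth aluminium block without fins, with white ends and a dark label on top, 120 mm (its x) by 50 mm (its y) by 50 mm high (its z), about 0.45 kg, loose; starts on the bench beside the plate
- tape: small roll of white tape, 54 mm across, 22 high; not part of the job; origin at its underside
- cap: dark capacitor can, 44 mm across, 40 high; not part of the job; origin at its underside
- driver: screwdriver lying on the bench; not part of the job
- spanner: spanner lying on the bench; not part of the job
- mug: white mug, 80 mm across, 90 high; not part of the job; origin at its underside
- meter: black hand-held meter lying flat, 140 x 75 x 35 mm; not part of the job; origin at its underside
- spray: white spray can, 52 mm across, 150 high; not part of the job; origin at its underside
Not all that is in view belongs to the job. Leave any purple look-alike of the part that bears mod4_c alone.

How it is judged:
By the outcome, as a careful person would: the job done as asked, in the order asked, and still so for the second after the job is handed in, with the robot touching nothing.
Of mod2, mod3, mod4 only 1 to 3 are there at a start; the rules pass over those that are not, and their reading is None.
At some moment in a run one of mod1, mod2, mod3, mod4, load may be knocked a few centimetres aside while the robot is not near it.
Once in a run the grip may slacken for a moment while it holds something.
It also fails if it takes over 210 s, if anything falls off the work surface, if the arm or the gripper's body presses on something with over 40 N, if the wrist force passes 120 N, or if a joint passes its speed limit or range.

### The arm

A 6-joint arm with a two-finger parallel gripper is mounted at the origin on the work surface. World frame = base frame: x ahead of the robot, y to its left, z up, the work surface at z = 0. Lengths are in mm, angles in rad, forces in N, time in s.
With the tool pointing down it reaches from about 150 to 775 mm from the base axis. Payload 6.1 kg.
Tool frame: the origin (TCP) lies between the finger pads; the fingertips stand 19 mm ahead of it and the grasp point (between the pads) is the TCP (tips_ahead is the distance from the TCP to the fingertips, in mm); z points along the fingers, y is the direction in which the jaws open and shut (so a half turn about z gives the same grasp; the last joint's range is limited). The gripper opens to 85 mm and grips with 20 to 120 N. Pads are 22 mm wide; open, the fingers measure 114 mm over their backs; the gripper's body (76 mm by 85 mm) begins 54 mm behind the grasp point. The pads swing forward as they close: fully open they stand 13 mm farther back than shut.
Start: joints at [1.265, 0.126, -0.04, 1.405, 0, 1.571], TCP at [158.048, 500.629, 226.295] pointing down, gripper open.
Joint ranges: [-2.72, 2.72], [-0.95, 1.95], [-1.27, 1.35], [-1.78, 2.02], [-1.46, 1.47], [-3.14, 3.14]. Speed limits (rad/s): [2.39, 2.39, 3.01, 3.14, 3.14, 3.14].

### API

Orientations are given as a unit quaternion [x, y, z, w].
In Python, from cell import * gives the robot as it stands. The module is installed in compiled form; this text tells all that it offers.
- The arm moves only by the tool arm_command, never from a script. Its argument "targets" is a list of rows, each a list of 3 entries, a list of its own where there are three numbers: the shift along the tool's x, y, z in mm, then the turn about the tool's z in degrees, then the opening in per cent of the stroke, from 0 (shut) to 100 (fully open). In form: [[[tx, ty, tz], twist, jaw], ...]. A call has exactly 8 rows; each row shifts and turns the commanded pose from where the row before left it, along the tool's axes as they then stand; what a row does not reach is not made up. A row lasts 1/10 s, in which the tool goes at most 50 mm and 8.59 degrees, less where a joint would pass 70% of its speed; a pose out of reach is approached as far as the arm can. A call with a gripper value outside its range is refused whole. The fingers move at their own pace and stop on an object; "newtons" is the grip in N (left out, the last holds). Time passes only in rows, so rows that do not move let the fingers close, or fill a call up. It gives the time, the measured TCP pose, the force and the opening at its end, in the units of the state.
- state(): the state, without advancing time (a new reading comes with each control period).
- get_image(name): name is "side" or "top" or "wrist"; returns a dict with "img" (480x640x3 uint8, red, green, blue), "mtx" (3x3 intrinsics, pixels), "distortion" ([k1, k2, p1, p2, k3] as OpenCV has them; the pictures are not rectified), "R" (3x3) and "t" (3): a world point X has camera coordinates R X + t; the wrist camera has in their place "mount" (4x4, takes a point from camera to tool coordinates, whose origin is the TCP and whose axes are the flange's). Camera axes: x right, y down, z forward; pixel columns grow to the right and rows downward; lengths in mm; the calibration is good to about 2 mm. A picture is of the moment at which its call begins: read the wrist's pose just before it. There is no depth.
- job_done(): hands the job in, once; it reports no verdict.
The state is a dict: "time_s": time; "joint_positions": joint angles; "dq": joint speeds; "effort": joint torques, N m; "eef_pos": TCP position; "orientation": TCP orientation; "ft_force": force on the tool from outside, world axes, zero at the start; "moment": the same for the moment, N m; "gripper_width": finger opening in mm.
Only numpy, scipy, OpenCV 4.12 (cv2) and the standard library are available. Lean on these libraries where they do the work, as an engineer would, in place of code of your own. Each camera call takes 0.05 s, during which the arm holds its last target. There are 200 camera calls.

## Working session

There is one attempt and no reset: what is moved stays moved. The work goes in short steps, Python scripts to look and compute and a tool call to move; the robot and the scene stay as the last step left them, time stands still between calls to the robot, and variables do not carry over. Pictures are saved under pics/ and viewed, about 12 in all and at most 16, crops included, and the job is handed in when it is done.

Besides the shell and the picture viewer there is one more tool, called as name([rows], argument=value, ...), one row to a line, values as JSON. arm_command: Moves the arm, as the interface text tells. Its arguments: {"type":"object","properties":{"targets":{"type":"array","items":{"type":"array"}},"newtons":{"type":"number"}},"required":["targets"]}

```bash
mkdir -p pics; python3 - <<'E'
from cell import *
import cv2,json
print(state())
for n in ["top","side"]:
    d=get_image(n); cv2.imwrite(f"pics/{n}0.png",d["img"][:,:,::-1])
    print(n,d["mtx"].tolist(),list(d["distortion"]),d["R"].tolist(),list(d["t"]))
print(get_image("wrist")["mount"])
E
```

```text
{'time_s': 0.0, 'joint_positions': array([ 1.26500197e+00,  1.26403388e-01, -4.06230117e-02,  1.40544408e+00,
        4.23735816e-05,  1.57077171e+00]), 'dq': array([0.00061849, 0.00116926, 0.00073622, 0.00057007, 0.00151767,
       0.00044622]), 'effort': array([-1.09735429e-03, -4.35911751e+01,  3.52925885e+01,  1.72641833e-02,
        8.48067089e-06,  5.93054033e-07]), 'eef_pos': array([157.90686124, 500.22789459, 225.50937456]), 'orientation': array([ 1.52289951e-01,  9.88335505e-01, -8.24083572e-04, -1.48438470e-04]), 'ft_force': array([ 1.24181706,  1.06751859, -0.03206227]), 'moment': array([0.02855954, 0.01029653, 0.02213577]), 'gripper_width': 85.14295444112493}
top [[460.93995628236627, 0.0, 317.04386883299514], [0.0, 460.93995628236627, 236.827001303579], [0.0, 0.0, 1.0]] [np.float64(-4.906777011227331e-05), np.float64(0.0), np.float64(0.0), np.float64(0.0), np.float64(0.0)] [[0.02420252748041699, -0.9996997740937529, -0.0038209083290000074], [-0.9957295973515825, -0.023765458683940182, -0.08920634468241263], [0.08908875698770942, 0.005963610520556098, -0.9960058376977233]
[... 170 characters left out ...]
, 240.11717131552626], [0.0, 0.0, 1.0]] [np.float64(0.06203970763149427), np.float64(0.0), np.float64(0.0), np.float64(0.0), np.float64(0.0)] [[0.8737594587500785, -0.4860147460884859, -0.01827771400679448], [-0.33432921359146206, -0.5729160143459113, -0.7483256092405964], [0.353225685906453, 0.6599673530490276, -0.6630797144577535]] [np.float64(-462.135725139204), np.float64(266.99286318167697), np.float64(1123.9487876140029)]
[[ 1.86609467e-03 -9.56112192e-01 -2.92994871e-01  7.55310023e+01]
 [ 9.99998247e-01  1.73883910e-03  6.94777103e-04 -1.62457269e+00]
 [-1.54813920e-04 -2.92995654e-01  9.56113760e-01 -1.48201653e+02]
 [ 0.00000000e+00  0.00000000e+00  0.00000000e+00  1.00000000e+00]]
```

View pics/top0.png

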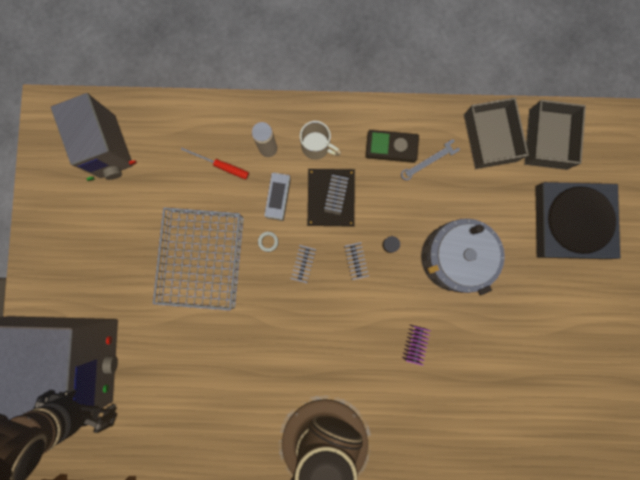

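View pics/side0.png

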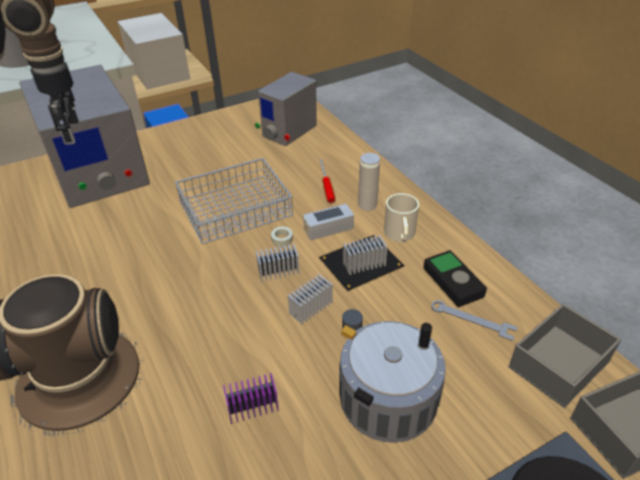

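Top view, with up as +x and left as +y:
- Wheel at (468,255), knob (477,230), brass mark (433,269), zero block (484,290).
- Plate and its module at (331,197) / (337,194).
- Other finned modules at (303,264) and (356,260). The purple look-alike is at (416,344).
- Load at (277,195), basket at (198,258).

Next I'll measure these and confirm the parts in a crop.

```bash
cat > h.py <<'E'
from cell import *
import cv2, numpy as np
from scipy.spatial.transform import Rotation as Ro
def cam(n):
    s=state(); d=get_image(n)
    if n=="wrist":
        Rt=Ro.from_quat(s["orientation"]).as_matrix(); M=np.array(d["mount"])
        Rc=Rt@M[:3,:3]; c=Rt@M[:3,3]+s["eef_pos"]
    else:
        Rc=np.array(d["R"]).T; c=-Rc@np.array(d["t"])
    d["Rc"],d["c"]=Rc,c; return d
def ray(d,uv):
    p=cv2.undistortPoints(np.array(uv,float).reshape(-1,1,2),np.array(d["mtx"]),np.array(d["distortion"],float)).reshape(-1,2)
    return np.c_[p,np.ones(len(p))]@d["Rc"].T
def plane(d,uv,z):
    r=ray(d,uv); return d["c"]+r*((z-d["c"][2])/r[:,2])[:,None]
def proj(d,X):
    rv=d["Rc"].T; t=-rv@d["c"]
    return cv2.projectPoints(np.array(X,float).reshape(-1,3),cv2.Rodrigues(rv)[0],t,np.array(d["mtx"]),np.array(d["distortion"],float))[0].reshape(-1,2)
def tri(d1,u1,d2,u2):
    A=[];b=[]
    for d,u in((d1,u1),(d2,u2)):
        r=ray(d,[u])[0]; r/=np.linalg.norm(r); P=np.eye(3)-np.outer(r,r); A.append(P); b.append(P@d["c"])
    return np.linalg.lstsq(np.vstack(A),np.hstack(b),rcond=None)[0]
def save(d,name,box=None,k=1):
    im=d["img"][:,:,::-1]
    if box: im=im[box[1]:box[3],box[0]:box[2]]
    cv2.imwrite("pics/"+name,cv2.resize(im,None,fx=k,fy=k,interpolation=cv2.INTER_CUBIC))
def tool():
    s=state(); R=Ro.from_quat(s["orientation"]).as_matrix()
    return s,R
E
python3 - <<'E'
from h import *
t=cam("top"); s=cam("side"); np.set_printoptions(precision=1,suppress=True)
save(t,"crop_top.png",(250,150,520,310),2.9)
print("axis hub tri",tri(t,(470,255),s,(393,354)))
print("hub plane147",plane(t,[(470,255)],147))
print("knob top",plane(t,[(476,230)],176),"tri",tri(t,(476,230),s,(426,328)))
print("mark",plane(t,[(433,269)],125),tri(t,(433,269),s,(349,330)),"zero",plane(t,[(485,291)],115),tri(t,(485,291),s,(364,397)))
print("plate",plane(t,[(331,197)],4)); 
for n,u,z in(("m1",(337,194),64),("m2",(303,264),60),("m3",(356,260),60),("load",(277,195),50),("bask",(198,258),65),("purple",(416,344),60)): print(n,plane(t,[u],z))
print(state()["time_s"])
E
```

```text
axis hub tri [ 496.  -340.5  130.9]
hub plane147 [[ 494.4 -334.9  147. ]]
knob top [[ 551.8 -339.8  176. ]] tri [ 555.8 -344.3  168.1]
mark [[ 459.4 -251.8  125. ]] [ 460.4 -252.5  124.2] zero [[ 409.  -381.5  115. ]] [ 410.1 -380.8  118.6]
plate [[652.6  -2.2   4. ]]
m1 [[650.3 -16.3  64. ]]
m2 [[465.9  67.7  60. ]]
m3 [[479.5 -69.   60. ]]
load [[646.4 141.6  50. ]]
bask [[474.6 338.6  65. ]]
purple [[ 269.7 -225.    60. ]]
0.25
```

View pics/crop_top.png

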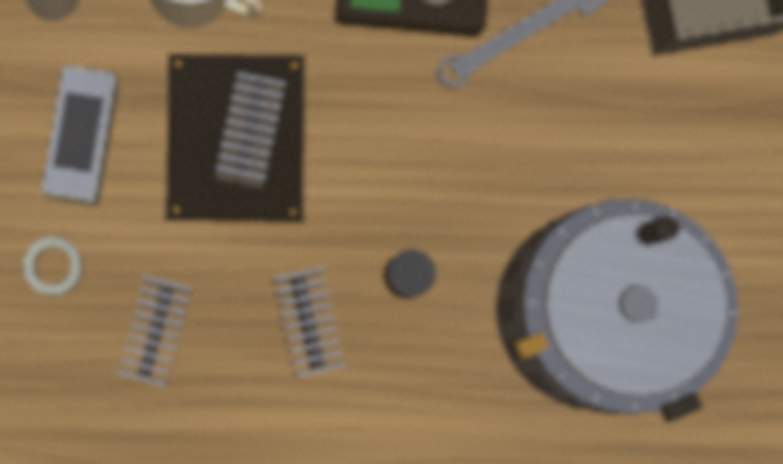

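The crop shows silver-finned mod1 on the plate at crop (250,128), and two more silver modules at (155,330) and (308,320). mod4 is absent. The purple look-alike lies outside this crop. The load has white ends and a dark label, at (79,133). The knob leans to its top at about (668,227), with the hub at (638,302). Now moving towards the wheel.

arm_command([
  [[-26, -28.5, 0], 0, 100],
  [[-26, -28.5, 0], 0, 100],
  [[-26, -28.5, 0], 0, 100],
  [[-26, -28.5, 0], 0, 100],
  [[-26, -28.5, 0], 0, 100],
  [[-26, -28.5, 0], 0, 100],
  [[-26, -28.5, 0], 0, 100],
  [[-26, -28.5, 0], 0, 100],
])

```text
time_s: 1.05
eef_pos: [288.0, 219.1, 226.4]
orientation: [0.152, 0.988, 0.0, 0.0]
ft_force: [1.4, 0.5, -0.2]
gripper_width: 85.5
```

arm_command([
  [[-26, -28.5, 0], 0, 100],
  [[-26, -28.5, 0], 0, 100],
  [[-26, -28.5, 0], 0, 100],
  [[-26, -28.5, 0], 0, 100],
  [[-26, -28.5, 0], 0, 100],
  [[-26, -28.5, 0], 0, 100],
  [[-26, -28.5, 0], 0, 100],
  [[-26, -28.5, 0], 0, 100],
])

```text
time_s: 1.85
eef_pos: [417.8, -61.2, 226.4]
orientation: [0.153, 0.988, 0.0, 0.0]
ft_force: [0.6, 0.4, 0.3]
gripper_width: 85.4
```

arm_command([
  [[-26, -28.5, 0], 0, 100],
  [[-26, -28.5, 0], 0, 100],
  [[-26, -28.5, 0], 0, 100],
  [[-26, -28.5, 0], 0, 100],
  [[-26, -28.5, 0], 0, 100],
  [[-26, -28.5, 0], 0, 100],
  [[-26, -28.5, 0], 0, 100],
  [[0, 0, 0], 0, 100],
])

```text
time_s: 2.65
eef_pos: [532.0, -308.1, 224.2]
orientation: [0.154, 0.988, -0.0, -0.001]
ft_force: [-1.3, -0.2, -1.1]
gripper_width: 85.5
```

arm_command([
  [[0, 0, 0], 8, 100],
  [[0, 0, 0], 8, 100],
  [[0, 0, 0], 8, 100],
  [[0, 0, 0], 8, 100],
  [[0, 0, 0], 8, 100],
  [[0, 0, 0], 8, 100],
  [[0, 0, 0], 8, 100],
  [[0, 0, 0], 8, 100],
])

```text
time_s: 3.45
eef_pos: [530.7, -303.8, 226.3]
orientation: [0.655, 0.756, 0.0, -0.0]
ft_force: [-0.6, -0.5, 0.3]
gripper_width: 85.5
```

```bash
python3 - <<'E'
from h import *
np.set_printoptions(precision=2,suppress=True)
s,R=tool(); print(s["time_s"],s["eef_pos"],s["joint_positions"],R[:,1],np.degrees(np.arctan2(R[1,1],R[0,1])))
w=cam("wrist"); save(w,"w1.png")
t=cam("top");
print("knobtop",plane(t,[(480.3,228.3)],181),"axis",plane(t,[(469.8,254.5)],129),plane(t,[(470,254.1)],147))
E
```

```text
3.45 [ 530.71 -303.82  226.28] [-0.52  0.29  0.17  1.45  0.    0.91] [ 0.99  0.14 -0.  ] 8.16782264276978
knobtop [[ 555.44 -348.13  181.  ]] axis [[ 496.7  -340.29  129.  ]] [[ 496.61 -334.9   147.  ]]
```

View pics/w1.png

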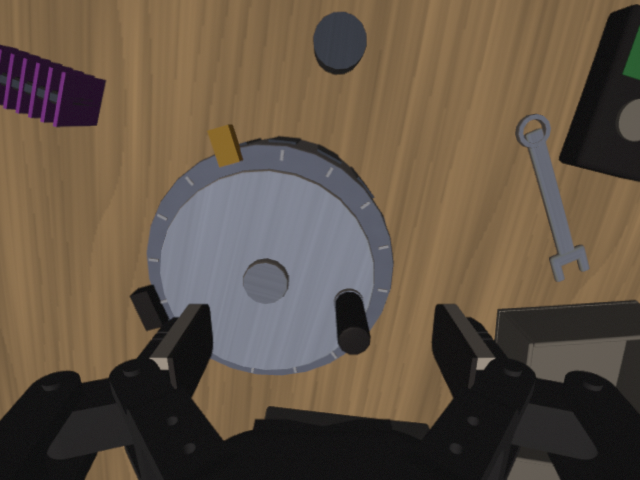

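```bash
python3 - <<'E'
from h import *
np.set_printoptions(precision=1,suppress=True)
w=cam("wrist")
g=cv2.cvtColor(w["img"],cv2.COLOR_RGB2HSV)
br=cv2.inRange(g,(12,120,60),(28,255,255)); br[260:]=0
# disc edge
for n,u,z in(("foot",(347,299),129),("top",(354,341),181),("hub",(265,281),147),("disc",(267,272),129),("mark",(219,146),129),("zero",(144,303),129)):
    print(n,plane(w,[u],z)[0])
k=plane(w,[(354,341)],181)[0]; a=plane(w,[(265,281)],147)[0]
print("r",np.linalg.norm((k-a)[:2]),"phi",np.degrees(np.arctan2(*(k-a)[1::-1])))
E
```

```text
foot [ 554.1 -348.3  129. ]
top [ 555.3 -349.6  181. ]
hub [ 496.7 -335.   147. ]
disc [ 495.6 -336.2  129. ]
mark [ 456.1 -255.4  129. ]
zero [ 409.7 -373.9  129. ]
r 60.400268835636375 phi -13.982401091002506
```

The wrist picture shows the knob from foot (347,299) to top (354,341), the hub (265,281), the mark (219,146) and the zero block (144,303). That puts the axis at about (496.3,-335.5), the knob at (554.7,-349) and the wheel at about 3.87 rad.

arm_command([
  [[-24, 8.6, 0], 0, 100],
  [[-24, 8.6, 0], 0, 100],
  [[0, 0, 0], 8, 100],
  [[0, 0, 0], 8, 100],
  [[0, 0, 0], 8, 100],
  [[0, 0, 0], 8, 100],
  [[0, 0, 0], 8, 100],
  [[0, 0, 0], 8, 100],
])

```text
time_s: 4.4
eef_pos: [555.0, -349.1, 226.3]
orientation: [0.905, 0.425, -0.0, -0.0]
ft_force: [-0.1, -0.7, 0.3]
gripper_width: 85.3
```

arm_command([
  [[0, 0, 0], 8, 100],
  [[0, 0, 0], 8, 100],
  [[0, 0, 0], 8, 100],
  [[0, 0, 0], 8, 100],
  [[0, 0, 0], 8, 100],
  [[0, 0, 0], 8, 100],
  [[0, 0, 0], 8, 100],
  [[0, 0, 0], 8, 100],
])

```text
time_s: 5.2
eef_pos: [555.0, -349.1, 226.2]
orientation: [0.993, -0.119, -0.0, -0.0]
ft_force: [0.5, -0.2, -0.8]
gripper_width: 85.4
```

arm_command([
  [[0, 0, 0], 0, 80],
  [[0, 0, 0], 0, 80],
  [[0, 0, 12], 0, 80],
  [[0, 0, 14], 0, 80],
  [[0, 0, 14], 0, 80],
  [[0, 0, 14], 0, 80],
  [[0, 0, 14], 0, 80],
  [[0, 0, 0], 0, 80],
])

```text
time_s: 6.0
eef_pos: [553.9, -348.7, 155.2]
orientation: [0.993, -0.117, -0.002, -0.001]
ft_force: [-0.5, 0.4, -1.4]
gripper_width: 68.4
```

```bash
python3 - <<'E'
from h import *
np.set_printoptions(precision=2,suppress=True)
s,R=tool(); print(s["time_s"],s["eef_pos"],s["joint_positions"],s["ft_force"],np.degrees(np.arctan2(R[1,1],R[0,1])))
w=cam("wrist"); save(w,"w2.png")
E
```

```text
6.0 [ 553.91 -348.7   155.25] [-0.56  0.38  0.14  1.33 -0.    2.81] [-0.51  0.43 -1.36] -103.45118990890936
```

View pics/w2.png

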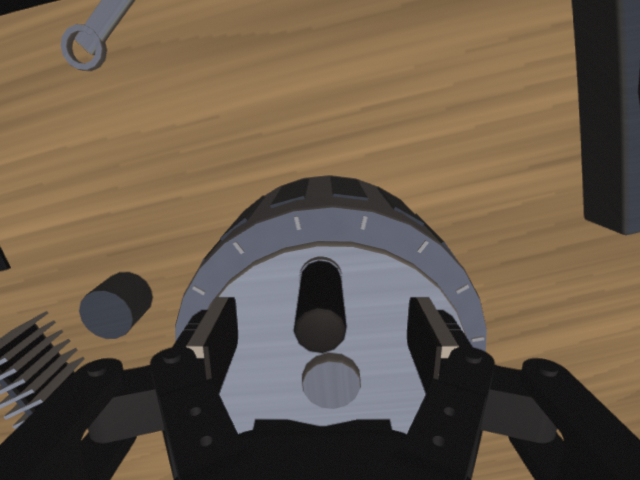

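The jaws straddle the knob (320,325) symmetrically. Closing, then winding anticlockwise.

arm_command([
  [[0, 0, 0], 0, 0],
  [[0, 0, 0], 0, 0],
  [[0, 0, 0], 0, 0],
  [[0, 0, 0], 0, 0],
  [[0, 0, 0], 0, 0],
  [[0, 0, 0], 0, 0],
  [[0, 0, 0], 0, 0],
  [[0, 0, 0], 0, 0],
], newtons=30)

```text
time_s: 6.85
eef_pos: [555.5, -349.5, 159.2]
orientation: [0.993, -0.118, 0.001, 0.0]
ft_force: [0.9, 0.5, 5.6]
gripper_width: 18.5
```

arm_command([
  [[-0.33, -6.27, 0], -6, 0],
  [[-0.33, -6.27, 0], -6, 0],
  [[-0.33, -6.27, 0], -6, 0],
  [[-0.33, -6.27, 0], -6, 0],
  [[-0.33, -6.27, 0], -6, 0],
  [[-0.33, -6.27, 0], -6, 0],
  [[-0.33, -6.27, 0], -6, 0],
  [[-0.33, -6.27, 0], -6, 0],
])

```text
time_s: 7.65
eef_pos: [543.8, -303.0, 159.1]
orientation: [0.955, 0.297, -0.002, 0.001]
ft_force: [-10.1, -5.8, 8.6]
gripper_width: 18.5
```

arm_command([
  [[-0.33, -6.27, 0], -6, 0],
  [[-0.33, -6.27, 0], -6, 0],
  [[-0.33, -6.27, 0], -6, 0],
  [[-0.33, -6.27, 0], -6, 0],
  [[-0.33, -6.27, 0], -6, 0],
  [[-0.33, -6.27, 0], -6, 0],
  [[-0.33, -6.27, 0], -6, 0],
  [[-0.33, -6.27, 0], -6, 0],
])

```text
time_s: 8.45
eef_pos: [503.4, -279.8, 159.1]
orientation: [0.752, 0.66, -0.003, 0.003]
ft_force: [-4.2, -13.3, 4.6]
gripper_width: 18.4
```

The measured positions fit a circle about (496.5,-339.6), so my axis is about 4 mm off in y. I'll correct for that in the next rows.

arm_command([
  [[-2.33, -6.27, 0], -6, 0],
  [[-2.13, -6.27, 0], -6, 0],
  [[-0.33, -6.27, 0], -6, 0],
  [[-0.33, -6.27, 0], -6, 0],
  [[-0.33, -6.27, 0], -6, 0],
  [[-0.33, -6.27, 0], -6, 0],
  [[-0.33, -6.27, 0], -6, 0],
  [[-0.33, -6.27, 0], -6, 0],
])

```text
time_s: 9.25
eef_pos: [456.7, -294.4, 159.1]
orientation: [0.417, 0.909, -0.001, 0.0]
ft_force: [-1.5, -2.4, 6.0]
gripper_width: 18.8
```

arm_command([
  [[-0.33, -6.27, 0], -6, 0],
  [[-0.33, -6.27, 0], -6, 0],
  [[-0.33, -6.27, 0], -6, 0],
  [[-0.33, -6.27, 0], -6, 0],
  [[-0.33, -6.27, 0], -6, 0],
  [[-0.33, -6.27, 0], -6, 0],
  [[-0.33, -6.27, 0], -6, 0],
  [[0, 0, 0], 0, 0],
])

```text
time_s: 10.05
eef_pos: [436.5, -333.4, 159.1]
orientation: [0.065, 0.998, -0.002, 0.0]
ft_force: [-2.0, -4.3, 5.9]
gripper_width: 18.8
```

arm_command([
  [[-0.33, -6.27, 0], -6, 0],
  [[-0.33, -6.27, 0], -6, 0],
  [[-0.33, -6.27, 0], -6, 0],
  [[-0.33, -6.27, 0], -6, 0],
  [[-0.15, -4.2, 0], -4, 0],
  [[-0.04, -2.1, 0], -2, 0],
  [[0, 0, 0], 0, 0],
  [[0, 0, 0], 0, 0],
])

```text
time_s: 10.85
eef_pos: [441.2, -363.9, 159.1]
orientation: [-0.194, 0.981, -0.002, -0.0]
ft_force: [-0.6, -5.0, 5.2]
gripper_width: 18.9
```

arm_command([
  [[0, -1, 0], -1, 0],
  [[0, -1, 0], -1, 0],
  [[0, -1, 0], -1, 0],
  [[0, -1, 0], -1, 0],
  [[0, 0, 0], 0, 0],
  [[0, 0, 0], 0, 0],
  [[0, 0, 0], 0, 0],
  [[0, 0, 0], 0, 0],
])

```text
time_s: 11.65
eef_pos: [442.2, -364.7, 159.0]
orientation: [-0.229, 0.973, 0.001, 0.0]
ft_force: [-2.4, 2.6, 9.4]
gripper_width: 18.9
```

arm_command([
  [[0, -1, 0], 0, 0],
  [[0, -1, 0], 0, 0],
  [[0, -1, 0], 0, 0],
  [[0, -1, 0], 0, 0],
  [[0, 0, 0], 0, 0],
  [[0, 0, 0], 0, 0],
  [[0, 0, 0], 0, 0],
  [[0, 0, 0], 0, 0],
])

```text
time_s: 12.45
eef_pos: [442.2, -364.8, 159.0]
orientation: [-0.23, 0.973, 0.004, -0.0]
ft_force: [-8.3, 15.9, 15.5]
gripper_width: 18.7
```

It moved 0 mm under 18 N, so the zero stop is reached. Easing back, releasing and rising.

arm_command([
  [[0, 2, 0], 0, 0],
  [[0, 2, 0], 0, 0],
  [[0, 0, 0], 0, 0],
  [[0, 0, 0], 0, 70],
  [[0, 0, 0], 0, 70],
  [[0, 0, 0], 0, 70],
  [[0, 0, 0], 0, 70],
  [[0, 0, 0], 0, 70],
])

```text
time_s: 13.25
eef_pos: [442.6, -365.8, 158.0]
orientation: [-0.229, 0.973, 0.0, -0.0]
ft_force: [0.8, 0.5, 0.0]
gripper_width: 59.8
```

arm_command([
  [[0, 0, -10], 0, 70],
  [[0, 0, -20], 0, 70],
  [[0, 0, -30], 0, 70],
  [[0, 0, -30], 0, 70],
  [[0, 0, 0], 0, 100],
  [[0, 0, 0], 0, 100],
  [[0, 0, 0], 0, 100],
  [[0, 0, 0], 0, 100],
])

```text
time_s: 14.05
eef_pos: [442.2, -365.5, 247.1]
orientation: [-0.229, 0.973, 0.001, -0.001]
ft_force: [-0.1, 0.8, -0.8]
gripper_width: 85.2
```

```bash
python3 - <<'E'
from h import *
np.set_printoptions(precision=2,suppress=True)
s,R=tool(); print(s["time_s"],s["eef_pos"],s["joint_positions"],np.degrees(np.arctan2(R[1,1],R[0,1])))
t=cam("top"); save(t,"t2.png",(140,150,520,310),2.1)
c=t["img"].astype(int); g=cv2.cvtColor(t["img"],cv2.COLOR_RGB2HSV)
m=cv2.inRange(g,(0,0,60),(180,70,255)) # greyish
m2=((g[...,1]<75)&(g[...,2]>45)).astype(np.uint8)
m2=cv2.morphologyEx(m2,cv2.MORPH_CLOSE,np.ones((3,3)))
n,l,st,ce=cv2.connectedComponentsWithStats(m2)
for i in range(1,n):
    x,y,w,h,a=st[i]
    if a>120 and y>150 and y<310 and 140<x<520:
        pts=np.argwhere(l==i)[:,::-1].astype(np.float32); print((x,y,w,h,a),cv2.minAreaRect(pts))
E
```

```text
14.05 [ 442.22 -365.49  247.1 ] [-0.69  0.22  0.12  1.47  0.   -1.15] 116.47888451023069
(np.int32(309), np.int32(170), np.int32(44), np.int32(55), np.int32(1924)) ((330.5, 197.0), (54.0, 43.0), 90.0)
(np.int32(264), np.int32(172), np.int32(27), np.int32(49), np.int32(934)) ((276.9935607910156, 195.91192626953125), (20.26109504699707, 46.604801177978516), 9.865806579589844)
(np.int32(153), np.int32(207), np.int32(91), np.int32(104), np.int32(4013)) ((197.85360717773438, 258.67938232421875), (82.67826080322266, 99.11759185791016), 5.52754020690918)
(np.int32(423), np.int32(218), np.int32(87), np.int32(79), np.int32(4991)) ((463.8231201171875, 259.08465576171875), (81.4908218383789, 82.23503112792969), 82.87498474121094)
(np.int32(258), np.int32(231), np.int32(21), np.int32(21), np.int32(229)) ((267.5000305175781, 241.50003051757812), (19.798988342285156, 19.798988342285156), 45.0)
(np.int32(384), np.int32(236), np.int32(16), np.int32(16), np.int32(208)) ((391.5, 243.5), (15.0, 15.0), 90.0)
(np.int32(345), np.int32(242), np.int32(24), np.int32(38), np.int32(583)) ((355.94781494140625, 260.5325622558594), (35.86164474487305, 16.686166763305664), 76.50426483154297)
(np.int32(291), np.int32(245), np.int32(25), np.int32(38), np.int32(594)) ((302.9706115722656, 263.61767578125), (16.734956741333008, 36.1378059387207), 14.03624439239502)
(np.int32(517), np.int32(258), np.int32(18), np.int32(39), np.int32(202)) ((525.15283203125, 277.1580505371094), (38.148231506347656, 16.72362518310547), 88.45184326171875)
```

View pics/t2.png

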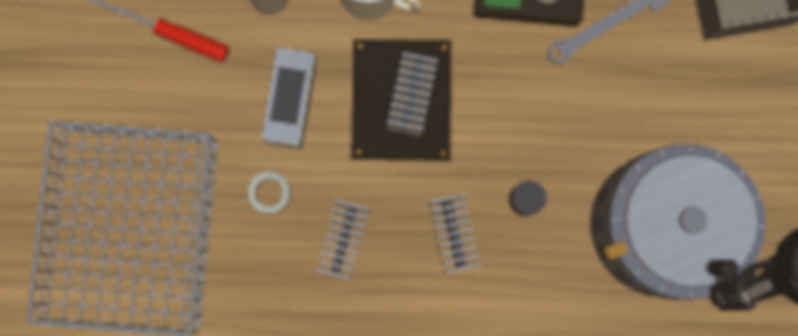

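The top view shows the knob at zero, still under the gripper. mod1, mod2, mod3 and the load have not moved. Going over mod1.

arm_command([
  [[-34.2, 22, 0], 0, 100],
  [[-34.2, 22, 0], 0, 100],
  [[-34.2, 22, 0], 0, 100],
  [[-34.2, 22, 0], 0, 100],
  [[-34.2, 22, 0], 0, 100],
  [[-34.2, 22, 0], 0, 100],
  [[-34.2, 22, 0], 0, 100],
  [[-34.2, 22, 0], 0, 100],
])

```text
time_s: 14.9
eef_pos: [609.4, -84.7, 247.6]
orientation: [-0.229, 0.973, 0.0, -0.001]
ft_force: [1.0, -0.6, 0.5]
gripper_width: 85.3
```

arm_command([
  [[-34.2, 22, 0], 0, 100],
  [[-34.2, 22, 0], 0, 100],
  [[0, 0, 0], 7.9, 100],
  [[0, 0, 0], 7.9, 100],
  [[0, 0, 0], 7.9, 100],
  [[0, 0, 0], 7.9, 100],
  [[0, 0, 0], 7.9, 100],
  [[0, 0, 0], 0, 100],
])

```text
time_s: 15.7
eef_pos: [650.4, -16.4, 247.5]
orientation: [0.114, 0.994, -0.0, -0.001]
ft_force: [0.3, 0.0, 0.5]
gripper_width: 85.6
```

```bash
cat >> h.py <<'E'
def pose():
    s,R=tool(); np.set_printoptions(precision=1,suppress=True)
    print(s["time_s"],s["eef_pos"],"ty yaw %.1f"%np.degrees(np.arctan2(R[1,1],R[0,1])),"q6 %.2f"%s["joint_positions"][5])
def go(x,y):
    s,R=tool(); d=np.array([x,y,s["eef_pos"][2]])-s["eef_pos"]; print("tool shift",R.T@d)
def blob(w,box,lo=(0,0,70),hi=(180,80,255),k=9):
    g=cv2.cvtColor(w["img"],cv2.COLOR_RGB2HSV); m=cv2.inRange(g,lo,hi); b=np.zeros_like(m); x0,y0,x1,y1=box; b[y0:y1,x0:x1]=m[y0:y1,x0:x1]
    b=cv2.morphologyEx(b,cv2.MORPH_CLOSE,np.ones((k,k))); n,l,st,c=cv2.connectedComponentsWithStats(b)
    i=1+np.argmax(st[1:,4]); return cv2.minAreaRect(np.argwhere(l==i)[:,::-1].astype(np.float32))
E
python3 - <<'E'
from h import *
pose(); w=cam("wrist"); save(w,"w3.png")
E
```

```text
15.7 [650.4 -16.4 247.5] ty yaw 77.0 q6 0.20
```

View pics/w3.png

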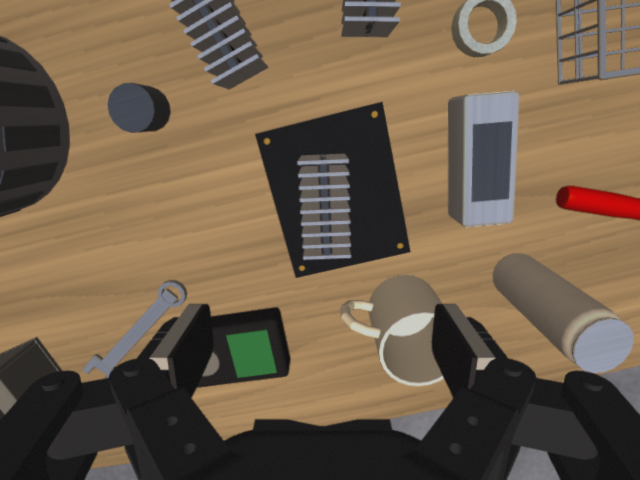

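mod1's fin tops run from (324,160) to (328,257). Plate screws are at (267,141), (375,114), (302,268) and (400,245). The load's top runs from (471,93)/(518,91) to (463,226)/(513,224).

```bash
python3 - <<'E'
from h import *
w=cam("wrist")
p=plane(w,[(323.5,159.5),(327.5,257)],64); c=p.mean(0); d=p[0]-p[1]
print("m1",c,"len",np.linalg.norm(d),"yaw",np.degrees(np.arctan2(d[1],d[0])))
s=plane(w,[(267,141),(375,114),(302,268),(400,245)],4); print("plate",s.mean(0),s, np.degrees(np.arctan2(*(s[2]-s[0])[1::-1])),np.degrees(np.arctan2(*(s[3]-s[1])[1::-1])))
l=plane(w,[(471,93),(518,91),(463,226),(513,224)],50); e=(l[2:]-l[:2]).mean(0); print("load",l.mean(0),l,np.degrees(np.arctan2(e[1],e[0])))
m=plane(w,[(230,34),(328,14)],60); 
go(*c[:2])
E
```

```text
m1 [650.9136318  -14.67485811  64.        ] len 89.18749784688944 yaw 169.70003164528137
plate [651.2602098   -2.72877888   4.        ] [[582.02341389 -59.01616139   4.        ]
 [580.3591797   51.62221654   4.        ]
 [722.57123567 -56.83247802   4.        ]
 [720.08700994  53.31130735   4.        ]] 0.8901295888777131 0.6925825778349982
load [642.94426822 141.5712654   50.        ] [[580.3675689  130.15431675  50.        ]
 [587.1524943  171.10171085  50.        ]
 [697.7946362  108.71463726  50.        ]
 [706.4623735  156.31439676  50.        ]] -8.700272008223823
tool shift [-4.39209037e-02  1.78700415e+00 -4.09603055e-04]
```

arm_command([
  [[0, 1.8, 20], -2.7, 100],
  [[0, 0, 40], 0, 100],
  [[0, 0, 40], 0, 100],
  [[0, 0, 40], 0, 100],
  [[0, 0, 40], 0, 100],
  [[0, 0, 27], 0, 100],
  [[0, 0, 0], 0, 100],
  [[0, 0, 0], 0, 100],
])

```text
time_s: 16.6
eef_pos: [650.9, -14.7, 41.6]
orientation: [0.089, 0.996, -0.0, -0.0]
ft_force: [0.9, 0.6, 0.3]
gripper_width: 85.6
```

arm_command([
  [[0, 0, 0], 0, 0],
  [[0, 0, 0], 0, 0],
  [[0, 0, 0], 0, 0],
  [[0, 0, 0], 0, 0],
  [[0, 0, 0], 0, 0],
  [[0, 0, 0], 0, 0],
  [[0, 0, 0], 0, 0],
  [[0, 0, 0], 0, 0],
], newtons=60)

```text
time_s: 17.4
eef_pos: [652.3, -14.4, 43.3]
orientation: [0.09, 0.996, 0.0, 0.002]
ft_force: [0.3, 0.6, 5.4]
gripper_width: 42.8
```

arm_command([
  [[0, 0, -10], 0, 0],
  [[0, 0, -20], 0, 0],
  [[0, 0, -30], 0, 0],
  [[0, 0, -30], 0, 0],
  [[0, 0, -30], 0, 0],
  [[0, 0, 0], 0, 0],
  [[0, 0, 0], 0, 0],
  [[0, 0, 0], 0, 0],
])

```text
time_s: 18.2
eef_pos: [650.1, -14.7, 159.3]
orientation: [0.09, 0.996, -0.0, -0.002]
ft_force: [0.6, 0.1, -4.5]
gripper_width: 42.5
```

```bash
python3 - <<'E'
from h import *
pose(); print(state()["gripper_width"],state()["ft_force"])
t=cam("top"); r=plane(t,[(161.5,209),(241,214),(235,308),(155,302)],65); print("basket",r,r.mean(0)); save(t,"t3.png",(140,190,260,320),4)
E
```

```text
18.2 [650.1 -14.7 159.3] ty yaw 79.7 q6 0.16
42.47281675028168 [ 0.6  0.1 -4.5]
basket [[599.8 439.7  65. ]
 [591.6 232.1  65. ]
 [349.4 238.   65. ]
 [359.6 443.3  65. ]] [475.1 338.3  65. ]
```

View pics/t3.png

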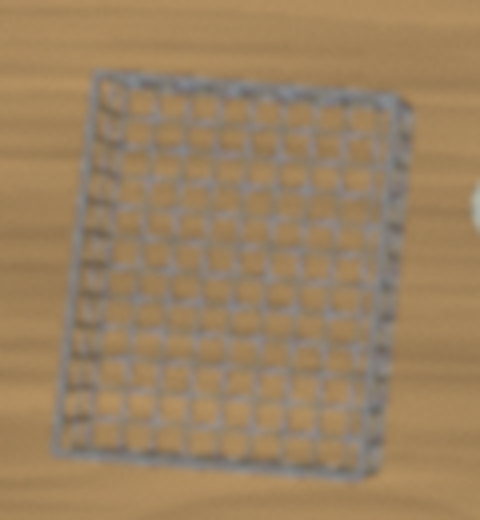

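The basket rim corners are at crop (97,73), (393,93), (367,468) and (57,456).

```bash
python3 - <<'E'
from h import *
t=cam("top"); r=plane(t,[(164.25,208.25),(238.25,213.25),(231.75,307),(154.25,304)],65); c=r.mean(0); print("basket",r,c)
ex=(r[0]+r[1]-r[2]-r[3])/2; yaw=np.arctan2(ex[1],ex[0]); print(np.degrees(yaw),np.linalg.norm(ex),np.linalg.norm((r[0]+r[3]-r[1]-r[2])/2))
u=np.array([np.cos(yaw),np.sin(yaw)])
for k in(-68,0,68): print(k,c[:2]+k*u); go(*(c[:2]+k*u))
E
```

```text
basket [[601.94220514 432.62589595  65.        ]
 [593.38104857 239.33662973  65.        ]
 [351.71768126 246.41298037  65.        ]
 [354.46255294 444.91968616  65.        ]] [475.37587197 340.82379805  65.        ]
-2.267737015131212 244.76319979402203 195.9795333378297
-68 [407.42912721 343.51449988]
tool shift [302.86644799 308.91892744   0.87331027]
0 [475.37587197 340.82379805]
tool shift [235.53753556 318.44570569   0.63238245]
68 [543.32261673 338.13309622]
tool shift [168.20862312 327.97248395   0.39145463]
```

arm_command([
  [[16.8, 32.8, 0], 0, 0],
  [[16.8, 32.8, 0], 0, 0],
  [[16.8, 32.8, 0], 0, 0],
  [[16.8, 32.8, 0], 0, 0],
  [[16.8, 32.8, 0], 0, 0],
  [[16.8, 32.8, 0], 0, 0],
  [[16.8, 32.8, 0], 0, 0],
  [[16.8, 32.8, 0], 0, 0],
])

```text
time_s: 19.1
eef_pos: [564.6, 268.6, 159.9]
orientation: [0.09, 0.996, -0.001, -0.001]
ft_force: [1.4, 0.7, -3.6]
gripper_width: 42.4
```

arm_command([
  [[16.8, 32.8, 0], 0, 0],
  [[16.8, 32.8, 0], 0, 0],
  [[0, 0, 0], 8.2, 0],
  [[0, 0, 0], 8.2, 0],
  [[0, 0, 0], 8.2, 0],
  [[0, 0, 0], 8.2, 0],
  [[0, 0, 0], 8.2, 0],
  [[0, 0, 0], 8.2, 0],
])

```text
time_s: 19.9
eef_pos: [543.9, 337.8, 159.7]
orientation: [0.499, 0.867, -0.001, -0.001]
ft_force: [0.2, 0.1, -3.4]
gripper_width: 42.8
```

arm_command([
  [[0, 0, 0], 8.2, 0],
  [[0, 0, 0], 8.2, 0],
  [[0, 0, 0], 8.2, 0],
  [[0, 0, 0], 8.2, 0],
  [[0, 0, 0], 0, 0],
  [[0, 0, 0], 0, 0],
  [[0, 0, 0], 0, 0],
  [[0, 0, 0], 0, 0],
])

```text
time_s: 20.7
eef_pos: [544.5, 338.1, 161.1]
orientation: [0.721, 0.693, -0.0, -0.0]
ft_force: [0.2, -0.9, -3.3]
gripper_width: 42.2
```

```bash
python3 - <<'E'
from h import *
pose(); print(state()["gripper_width"],state()["ft_force"])
w=cam("wrist"); save(w,"w4.png")
E
```

```text
20.7 [544.5 338.1 161.1] ty yaw -2.2 q6 2.17
42.209656876352646 [ 0.2 -0.9 -3.3]
```

View pics/w4.png

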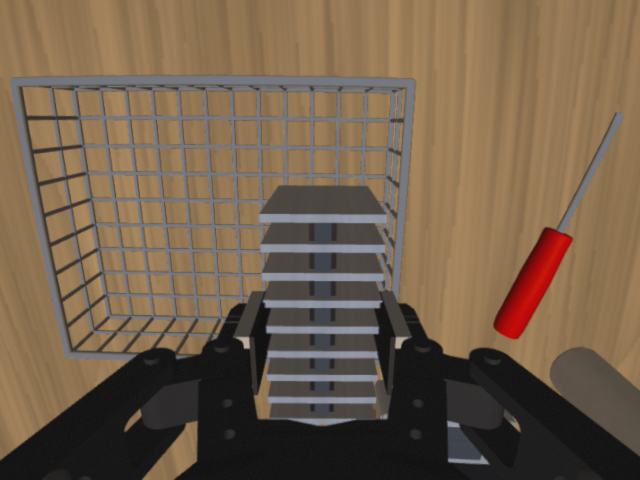

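mod1 is held centrally. The basket rim corners are at (15,80), (412,80) and (70,355), with the right rim near (402,200).

```bash
python3 - <<'E'
from h import *
w=cam("wrist")
r=plane(w,[(15,81),(412,81),(69,356),(402,200)],63); print(r)
a,b,c=r[0],r[1],r[2]; u=(b-a)/np.linalg.norm(b-a); v=(c-a)/np.linalg.norm(c-a)
print(np.linalg.norm(b-a),np.linalg.norm(c-a),np.degrees(np.arctan2(u[1],u[0])),"centre",(b+c)/2)
E
```

```text
[[354.24785386 446.18320024  63.        ]
 [601.80705977 433.58435965  63.        ]
 [343.4761672  247.23148592  63.        ]
 [597.07716862 359.99986662  63.        ]]
247.87959015172385 199.24310242175554 -2.913396598767471 centre [472.64161349 340.40792279  63.        ]
```

arm_command([
  [[0, -4.5, 20], 0.6, 0],
  [[0, 0, 30], 0, 0],
  [[0, 0, 30], 0, 0],
  [[0, 0, 20], 0, 0],
  [[0, 0, 15], 0, 0],
  [[0, 0, 0], 0, 0],
  [[0, 0, 0], 0, 64],
  [[0, 0, 0], 0, 64],
])

```text
time_s: 21.6
eef_pos: [541.0, 338.9, 48.1]
orientation: [0.725, 0.689, 0.001, 0.0]
ft_force: [0.4, 0.3, -0.1]
gripper_width: 54.6
```

arm_command([
  [[0, 0, 0], 0, 64],
  [[0, 0, 0], 0, 64],
  [[0, 0, -10], 0, 64],
  [[0, 0, -20], 0, 64],
  [[0, 0, -40], 0, 64],
  [[0, 0, -40], 0, 64],
  [[0, 0, -40], 0, 100],
  [[0, 0, -40], 0, 100],
])

```text
time_s: 22.4
eef_pos: [539.8, 338.2, 239.1]
orientation: [0.725, 0.689, 0.001, 0.0]
ft_force: [1.1, 1.6, 0.4]
gripper_width: 81.0
```

```bash
python3 - <<'E'
from h import *
pose(); go(643,141.5)
t=cam("top"); save(t,"t4.png",(140,150,520,310),2.1)
for n,b,z in(("load",(255,165,300,230),50),("m2",(285,235,325,295),60),("m3",(335,235,380,295),60)):
    (c,wh,a)=blob(t,b,(0,0,45),(180,75,255),3); print(n,c,wh,a,plane(t,[c],z))
E
```

```text
22.4 [539.8 338.2 239.1] ty yaw -2.9 q6 2.18
tool shift [-191.1  113.1   -0. ]
load (276.99163818359375, 195.88087463378906) (20.332883834838867, 46.69032287597656) 10.007980346679688 [[644.1 141.5  50. ]]
m2 (302.9706115722656, 263.61767578125) (16.734956741333008, 36.1378059387207) 14.03624439239502 [[466.8  67.8  60. ]]
m3 (355.98712158203125, 260.64593505859375) (36.08647918701172, 16.72300148010254) 76.60750579833984 [[477.8 -69.   60. ]]
```

View pics/t4.png

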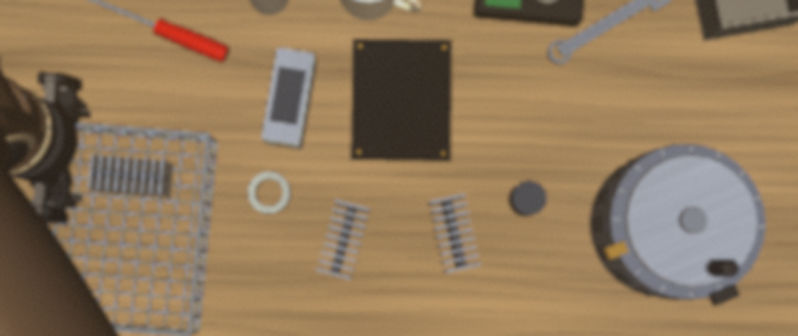

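mod1 stands in the basket, the knob is in line with the black zero block, and the load is undisturbed. Next, the load.

arm_command([
  [[-31.8, 18.8, 0], 0, 100],
  [[-31.8, 18.8, 0], 0, 100],
  [[-31.8, 18.8, 0], 0, 100],
  [[-31.8, 18.8, 0], 0, 100],
  [[-31.8, 18.8, 0], 0, 100],
  [[-31.8, 18.8, 0], 0, 100],
  [[0, 0, 0], -8.4, 100],
  [[0, 0, 0], -8.4, 100],
])

```text
time_s: 23.25
eef_pos: [643.5, 140.5, 236.8]
orientation: [0.615, 0.788, 0.0, 0.0]
ft_force: [-0.5, -0.4, 0.2]
gripper_width: 85.4
```

arm_command([
  [[0, 0, 0], -8.4, 100],
  [[0, 0, 0], -8.4, 100],
  [[0, 0, 0], -8.4, 100],
  [[0, 0, 0], -8.4, 100],
  [[0, 0, 0], -8.4, 100],
  [[0, 0, 0], -8.4, 100],
  [[0, 0, 0], -8.4, 100],
  [[0, 0, 0], -7.8, 100],
])

```text
time_s: 24.05
eef_pos: [643.0, 142.0, 237.1]
orientation: [0.08, 0.997, 0.0, 0.0]
ft_force: [-0.2, 0.3, -0.0]
gripper_width: 85.5
```

```bash
python3 - <<'E'
from h import *
pose(); w=cam("wrist"); save(w,"w5.png")
E
```

```text
24.05 [643.  142.  237.1] ty yaw 80.8 q6 0.38
```

View pics/w5.png

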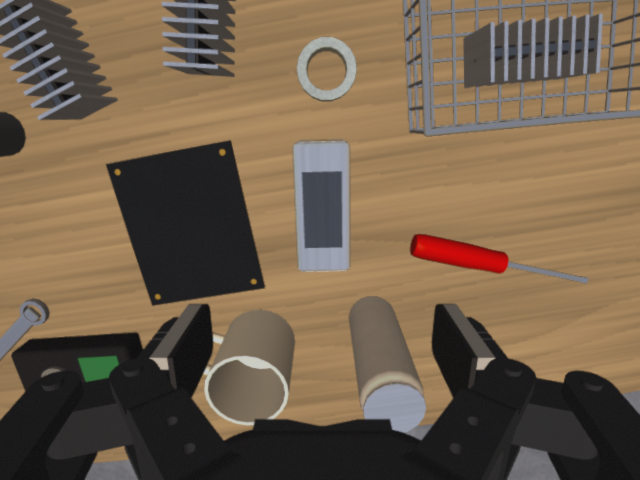

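Load's top: (295,142), (349,142), (300,270), (349,270), with its label centred at (322,209). Plate screws: (117,172), (222,152), (158,297), (254,281). The spray can's top is at (394,405) and the mug rim's centre at (247,387).

```bash
python3 - <<'E'
from h import *
w=cam("wrist")
l=plane(w,[(322,142.5),(324.5,270)],50); e=l[1]-l[0]; print("load",l.mean(0),np.linalg.norm(e),np.degrees(np.arctan2(e[1],e[0]))); go(*l.mean(0)[:2])
print("label",plane(w,[(322,209.5)],50))
s=plane(w,[(117,172),(222,152),(158,297),(254,281)],4); print("plate",s.mean(0),np.degrees(np.arctan2(*(s[2:]-s[:2]).mean(0)[1::-1])))
print("spray",plane(w,[(394,405)],150),"mug",plane(w,[(247,387)],90))
E
```

```text
load [643.43800985 141.87855021  50.        ] 117.6587732305775 -7.6574888813685815
tool shift [-4.78061208e-01 -6.88397398e-02  3.31669348e-04]
label [[643.4144016  140.68324757  50.        ]]
plate [652.34407446  -3.20112711   4.        ] 1.3014719371330956
spray [[779.11409388 174.94414002 150.        ]] mug [[791.15462634  46.78658844  90.        ]]
```

arm_command([
  [[0, 0, 20], 0, 100],
  [[0, 0, 40], 0, 100],
  [[0, 0, 40], 0, 100],
  [[0, 0, 40], 0, 100],
  [[0, 0, 40], 0, 100],
  [[0, 0, 24], 0, 100],
  [[0, 0, 0], 0, 100],
  [[0, 0, 0], 0, 0],
])

```text
time_s: 24.95
eef_pos: [643.1, 142.0, 33.1]
orientation: [0.084, 0.996, -0.0, 0.0]
ft_force: [-0.4, 0.5, -0.2]
gripper_width: 73.4
```

arm_command([
  [[0, 0, 0], 0, 0],
  [[0, 0, 0], 0, 0],
  [[0, 0, 0], 0, 0],
  [[0, 0, 0], 0, 0],
  [[0, 0, 0], 0, 0],
  [[0, 0, 0], 0, 0],
  [[0, 0, 0], 0, 0],
  [[0, 0, 0], 0, 0],
], newtons=70)

```text
time_s: 25.75
eef_pos: [644.7, 142.1, 35.4]
orientation: [0.083, 0.997, 0.0, 0.002]
ft_force: [-1.0, -1.5, 6.9]
gripper_width: 47.5
```

arm_command([
  [[0, 0, -10], 0, 0],
  [[0, 0, -20], 0, 0],
  [[0, 0, -20], 0, 0],
  [[0, 0, -10], 0, 0],
  [[0, 0, 0], 0, 0],
  [[0, 0, 0], 0, 0],
  [[0, 0, 0], 0, 0],
  [[0, 0, 0], 0, 0],
])

```text
time_s: 26.55
eef_pos: [642.3, 141.9, 91.0]
orientation: [0.083, 0.997, -0.0, -0.001]
ft_force: [0.1, -0.0, -4.7]
gripper_width: 47.6
```

arm_command([
  [[-6.4, -28.3, 0], 0, 0],
  [[-6.4, -28.3, 0], 0, 0],
  [[-6.4, -28.3, 0], 0, 0],
  [[-6.4, -28.3, 0], 0, 0],
  [[-6.4, -28.3, 0], 0, 0],
  [[0, 0, 0], -4.6, 0],
  [[0, 0, 0], -4.6, 0],
  [[0, 0, 0], 0, 0],
])

```text
time_s: 27.35
eef_pos: [650.8, -3.2, 91.6]
orientation: [0.003, 1.0, 0.0, -0.001]
ft_force: [0.2, 1.7, -4.6]
gripper_width: 47.4
```

```bash
python3 - <<'E'
from h import *
pose(); print(state()["gripper_width"],state()["ft_force"]); go(651.8,-3)
w=cam("wrist"); save(w,"w6.png")
E
```

```text
27.35 [650.8  -3.2  91.6] ty yaw 89.7 q6 0.00
47.39177881661215 [ 0.2  1.7 -4.6]
tool shift [-1.   0.3 -0. ]
```

View pics/w6.png

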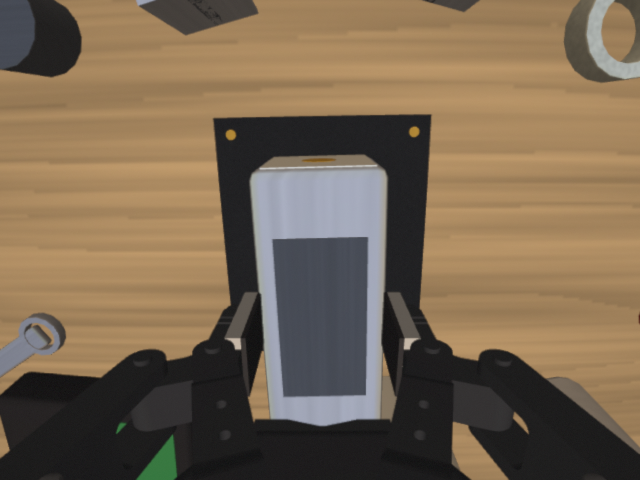

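arm_command([
  [[-1, 0, 15], 0, 0],
  [[0, 0, 20], 0, 0],
  [[0, 0, 10], 0, 0],
  [[0, 0, 5], 0, 0],
  [[0, 0, 2], 0, 0],
  [[0, 0, 1], 0, 0],
  [[0, 0, 0], 0, 0],
  [[0, 0, 0], 0, 0],
])

```text
time_s: 28.2
eef_pos: [652.7, -2.8, 40.0]
orientation: [0.003, 1.0, -0.0, 0.001]
ft_force: [0.0, 1.1, -4.3]
gripper_width: 47.8
```

arm_command([
  [[0, 0, 1], 0, 0],
  [[0, 0, 1], 0, 0],
  [[0, 0, 0.5], 0, 0],
  [[0, 0, 0], 0, 0],
  [[0, 0, 0], 0, 0],
  [[0, 0, 0], 0, 90],
  [[0, 0, 0], 0, 90],
  [[0, 0, 0], 0, 90],
])

```text
time_s: 29.0
eef_pos: [652.5, -2.9, 37.0]
orientation: [0.003, 1.0, -0.0, 0.0]
ft_force: [0.3, -0.7, -0.5]
gripper_width: 76.7
```

arm_command([
  [[0, 0, 0], 0, 90],
  [[0, 0, 0], 0, 90],
  [[0, 0, -10], 0, 90],
  [[0, 0, -30], 0, 90],
  [[0, 0, -40], 0, 90],
  [[0, 0, -40], 0, 100],
  [[0, 0, -40], 0, 100],
  [[0, 0, -40], 0, 100],
])

```text
time_s: 29.8
eef_pos: [651.9, -2.8, 239.4]
orientation: [0.003, 1.0, -0.0, 0.001]
ft_force: [1.1, -0.6, 0.7]
gripper_width: 85.6
```

```bash
python3 - <<'E'
from h import *
pose(); t=cam("top")
for n,b,z in(("m2",(285,235,325,295),60),("m3",(335,235,380,295),60)):
    (c,wh,a)=blob(t,b,(0,0,45),(180,75,255),3); p=plane(t,[c],z)[0]; print(n,c,wh,a,p); go(*p[:2])
w=cam("wrist"); 
r=blob(w,(220,60,450,330),(90,5,110),(150,80,255),5); print("load",r,plane(w,[r[0]],54)); save(w,"w7.png")
E
```

```text
29.8 [651.9  -2.8 239.4] ty yaw 89.7 q6 0.00
m2 (296.2309265136719, 262.4195861816406) (9.12693977355957, 35.23634338378906) 2.6025619506835938 [469.5  85.3  60. ]
tool shift [184.4  87.1  -1.9]Traceback (most recent call last):
  File "<stdin>", line 4, in <module>
  File "h.py", line 40, in blob
    i=1+np.argmax(st[1:,4]); return cv2.minAreaRect(np.argwhere(l==i)[:,::-1].astype(np.float32))
        ~~~~~~~~~^^^^^^^^^^
    return _wrapfunc(a, 'argmax', axis=axis, out=out, **kwds)
    return bound(*args, **kwds)
ValueError: attempt to get argmax of an empty sequence
```

```bash
python3 - <<'E'
from h import *
w=cam("wrist"); cv2.imwrite("pics/w7.png",w["img"][:,:,::-1])
for hi in(60,80): 
    r=blob(w,(220,60,450,330),(90,5,110),(150,hi,255),5); print("load",r,plane(w,[r[0]],54))
E
```

```text
load ((321.8267822265625, 200.1490478515625), (125.34864807128906, 51.681331634521484), 87.95458984375) [[648.3130484  -4.0828194  54.       ]]
load ((321.8267822265625, 200.1490478515625), (125.34864807128906, 51.681331634521484), 87.95458984375) [[648.3130484  -4.0828194  54.       ]]
```

arm_command([
  [[37.1, 13.9, 0], 0, 100],
  [[37.1, 13.9, 0], 0, 100],
  [[37.1, 13.9, 0], 0, 100],
  [[37.1, 13.9, 0], 0, 100],
  [[37.1, 13.9, 0], 0, 100],
  [[0, 0, 0], 6.8, 100],
  [[0, 0, 0], 6.8, 100],
  [[0, 0, 0], 0, 100],
])

```text
time_s: 30.7
eef_pos: [466.6, 67.9, 237.2]
orientation: [0.121, 0.993, 0.0, 0.0]
ft_force: [0.2, -0.2, 0.4]
gripper_width: 85.6
```

```bash
python3 - <<'E'
from h import *
pose(); w=cam("wrist"); save(w,"w8.png")
E
```

```text
30.7 [466.6  67.9 237.2] ty yaw 76.1 q6 0.39
```

View pics/w8.png

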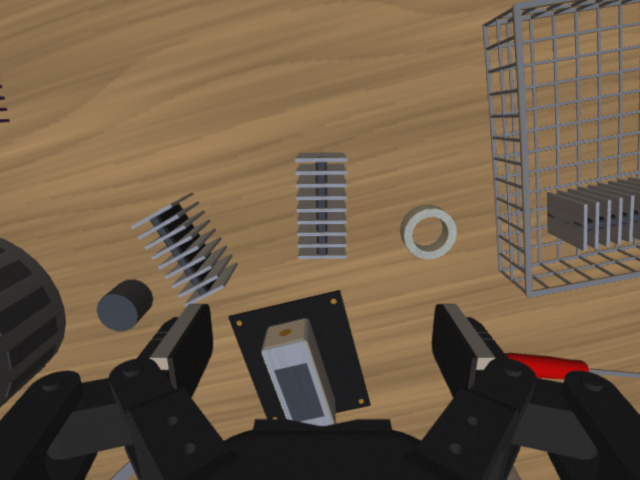

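The load lies straight and central on the plate. mod2's fins run from (321,158) to (323,257), between the jaws. Grasping it.

arm_command([
  [[0, 0, 20], 0, 100],
  [[0, 0, 40], 0, 100],
  [[0, 0, 40], 0, 100],
  [[0, 0, 40], 0, 100],
  [[0, 0, 40], 0, 100],
  [[0, 0, 18], 0, 100],
  [[0, 0, 0], 0, 100],
  [[0, 0, 0], 0, 0],
])

```text
time_s: 31.55
eef_pos: [467.3, 67.6, 39.2]
orientation: [0.121, 0.993, -0.0, -0.0]
ft_force: [-0.2, 0.2, -0.6]
gripper_width: 73.1
```

arm_command([
  [[0, 0, 0], 0, 0],
  [[0, 0, 0], 0, 0],
  [[0, 0, 0], 0, 0],
  [[0, 0, 0], 0, 0],
  [[0, 0, 0], 0, 0],
  [[0, 0, 0], 0, 0],
  [[0, 0, 0], 0, 0],
  [[0, 0, 0], 0, 0],
], newtons=60)

```text
time_s: 32.35
eef_pos: [468.3, 67.7, 40.7]
orientation: [0.121, 0.993, 0.0, 0.002]
ft_force: [-0.4, -2.6, 6.1]
gripper_width: 42.2
```

arm_command([
  [[0, 0, -10], 0, 0],
  [[0, 0, -20], 0, 0],
  [[0, 0, -30], 0, 0],
  [[0, 0, -30], 0, 0],
  [[0, 0, -30], 0, 0],
  [[0, 0, 0], 0, 0],
  [[0, 0, 0], 0, 0],
  [[0, 0, 0], 0, 0],
])

```text
time_s: 33.15
eef_pos: [466.2, 67.6, 157.6]
orientation: [0.121, 0.993, -0.0, -0.001]
ft_force: [0.1, -0.0, -4.4]
gripper_width: 42.3
```

arm_command([
  [[18, 36.2, 0], 0, 0],
  [[18, 36.2, 0], 0, 0],
  [[18, 36.2, 0], 0, 0],
  [[18, 36.2, 0], 0, 0],
  [[18, 36.2, 0], 0, 0],
  [[18, 36.2, 0], 0, 0],
  [[18, 36.2, 0], 0, 0],
  [[0, 0, 0], 7.9, 0],
])

```text
time_s: 33.95
eef_pos: [403.8, 347.6, 156.6]
orientation: [0.188, 0.982, -0.0, -0.001]
ft_force: [0.7, -1.2, -3.6]
gripper_width: 42.5
```

arm_command([
  [[0, 0, 0], 7.9, 0],
  [[0, 0, 0], 7.9, 0],
  [[0, 0, 0], 7.9, 0],
  [[0, 0, 0], 7.9, 0],
  [[0, 0, 0], 7.9, 0],
  [[0, 0, 0], 7.9, 0],
  [[0, 0, 0], 7.9, 0],
  [[0, 0, 0], 7.9, 0],
])

```text
time_s: 34.75
eef_pos: [404.9, 343.3, 156.8]
orientation: [0.678, 0.735, -0.002, -0.0]
ft_force: [-0.0, 0.1, -3.3]
gripper_width: 42.0
```

arm_command([
  [[0, 0, 0], 7.9, 0],
  [[0, 0, 0], 0, 0],
  [[0, 0, 0], 0, 0],
  [[0, 0, 0], 0, 0],
  [[0, 0, 0], 0, 0],
  [[0, 0, 0], 0, 0],
  [[0, 0, 0], 0, 0],
  [[0, 0, 0], 0, 0],
])

```text
time_s: 35.55
eef_pos: [405.7, 344.0, 158.9]
orientation: [0.725, 0.689, 0.0, 0.0]
ft_force: [0.1, 0.0, -3.6]
gripper_width: 42.5
```

```bash
python3 - <<'E'
from h import *
pose(); print(state()["gripper_width"],state()["ft_force"]); go(405.5,344)
E
```

```text
35.55 [405.7 344.  158.9] ty yaw -2.9 q6 2.32
42.526423784440354 [ 0.1  0.  -3.6]
tool shift [ 0.  -0.2 -0. ]
```

arm_command([
  [[0, 0, 20], 0, 0],
  [[0, 0, 30], 0, 0],
  [[0, 0, 30], 0, 0],
  [[0, 0, 20], 0, 0],
  [[0, 0, 13], 0, 0],
  [[0, 0, 0], 0, 0],
  [[0, 0, 0], 0, 64],
  [[0, 0, 0], 0, 64],
])

```text
time_s: 36.35
eef_pos: [406.6, 344.7, 46.9]
orientation: [0.725, 0.689, 0.001, 0.0]
ft_force: [0.7, -0.6, 0.2]
gripper_width: 54.7
```

arm_command([
  [[0, 0, 0], 0, 64],
  [[0, 0, 0], 0, 64],
  [[0, 0, -10], 0, 64],
  [[0, 0, -20], 0, 64],
  [[0, 0, -40], 0, 64],
  [[0, 0, -40], 0, 64],
  [[0, 0, -40], 0, 100],
  [[0, 0, -40], 0, 100],
])

```text
time_s: 37.15
eef_pos: [405.5, 343.8, 238.4]
orientation: [0.725, 0.689, 0.001, 0.0]
ft_force: [0.4, -0.0, -0.3]
gripper_width: 81.1
```

arm_command([
  [[-45.4, 10.4, 0], 0, 100],
  [[-45.4, 10.4, 0], 0, 100],
  [[-45.4, 10.4, 0], 0, 100],
  [[-45.4, 10.4, 0], 0, 100],
  [[-45.4, 10.4, 0], 0, 100],
  [[-45.4, 10.4, 0], 0, 100],
  [[-45.4, 10.4, 0], 0, 100],
  [[-45.4, 10.4, 0], 0, 100],
])

```text
time_s: 37.95
eef_pos: [470.2, -24.9, 237.0]
orientation: [0.725, 0.689, 0.001, 0.001]
ft_force: [1.1, 0.4, -0.5]
gripper_width: 85.5
```

arm_command([
  [[-45.4, 10.4, 0], 0, 100],
  [[0, 0, 0], 8.2, 100],
  [[0, 0, 0], 8.2, 100],
  [[0, 0, 0], 8.2, 100],
  [[0, 0, 0], 8.2, 100],
  [[0, 0, 0], 8.2, 100],
  [[0, 0, 0], 8.2, 100],
  [[0, 0, 0], 8.2, 100],
])

```text
time_s: 38.75
eef_pos: [478.3, -68.9, 236.7]
orientation: [0.967, 0.253, 0.0, 0.0]
ft_force: [0.2, 0.7, 0.4]
gripper_width: 85.4
```

arm_command([
  [[0, 0, 0], 8.2, 100],
  [[0, 0, 0], 8.2, 100],
  [[0, 0, 0], 0, 100],
  [[0, 0, 0], 0, 100],
  [[0, 0, 0], 0, 100],
  [[0, 0, 0], 0, 100],
  [[0, 0, 0], 0, 100],
  [[0, 0, 0], 0, 100],
])

```text
time_s: 39.55
eef_pos: [478.3, -68.9, 235.8]
orientation: [0.993, 0.116, -0.0, -0.0]
ft_force: [-0.1, -0.0, -0.0]
gripper_width: 85.2
```

```bash
python3 - <<'E'
from h import *
pose(); w=cam("wrist"); t=cam("top")
a=w["img"][:,:,::-1]; b=cv2.resize(t["img"][150:350,140:440,::-1],(480,320)); 
im=np.zeros((480,800,3),np.uint8); im[:360,:480]=cv2.resize(a,(480,360)); im2=np.vstack([cv2.resize(a,(400,300)),cv2.resize(t["img"][150:350,140:440,::-1],(400,267))]); cv2.imwrite("pics/c9.png",im2)
E
```

```text
39.55 [478.3 -68.9 235.8] ty yaw -76.7 q6 2.77
```

View pics/c9.png

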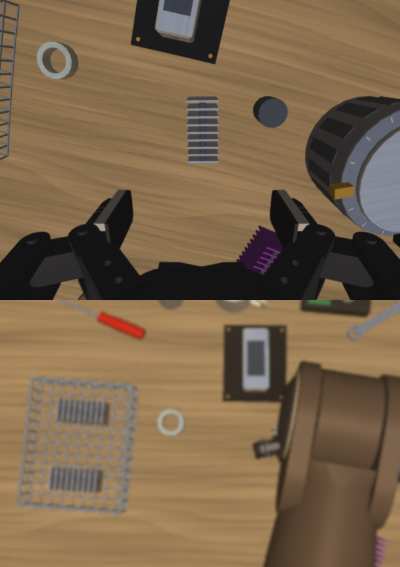

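mod1 and mod2 stand in the basket, and the load is on the plate. mod3's fins are at about (203,130) in the upper picture, centred between the jaws; the purple block is well away. Grasping it.

arm_command([
  [[0, 0, 20], 0, 100],
  [[0, 0, 40], 0, 100],
  [[0, 0, 40], 0, 100],
  [[0, 0, 40], 0, 100],
  [[0, 0, 40], 0, 100],
  [[0, 0, 18], 0, 100],
  [[0, 0, 0], 0, 100],
  [[0, 0, 0], 0, 0],
])

```text
time_s: 40.45
eef_pos: [478.6, -68.9, 38.3]
orientation: [0.993, 0.116, -0.0, 0.0]
ft_force: [0.5, 1.0, -0.3]
gripper_width: 73.3
```

arm_command([
  [[0, 0, 0], 0, 0],
  [[0, 0, 0], 0, 0],
  [[0, 0, 0], 0, 0],
  [[0, 0, 0], 0, 0],
  [[0, 0, 0], 0, 0],
  [[0, 0, 0], 0, 0],
  [[0, 0, 0], 0, 0],
  [[0, 0, 0], 0, 0],
])

```text
time_s: 41.25
eef_pos: [479.8, -69.2, 39.8]
orientation: [0.993, 0.116, 0.002, 0.001]
ft_force: [-0.6, -1.5, 5.5]
gripper_width: 42.5
```

arm_command([
  [[0, 0, -10], 0, 0],
  [[0, 0, -20], 0, 0],
  [[0, 0, -30], 0, 0],
  [[0, 0, -30], 0, 0],
  [[0, 0, -30], 0, 0],
  [[0, 0, 0], 0, 0],
  [[0, 0, 0], 0, 0],
  [[0, 0, 0], 0, 0],
])

```text
time_s: 42.05
eef_pos: [477.6, -68.7, 156.8]
orientation: [0.993, 0.116, -0.001, -0.0]
ft_force: [-0.1, 0.4, -2.1]
gripper_width: 42.5
```

arm_command([
  [[8.9, -40, 0], 0, 0],
  [[8.9, -40, 0], 0, 0],
  [[8.9, -40, 0], 0, 0],
  [[8.9, -40, 0], 0, 0],
  [[8.9, -40, 0], 0, 0],
  [[8.9, -40, 0], 0, 0],
  [[8.9, -40, 0], 0, 0],
  [[8.9, -40, 0], 0, 0],
])

```text
time_s: 42.85
eef_pos: [489.8, 189.9, 160.3]
orientation: [0.985, 0.168, -0.006, -0.028]
ft_force: [0.7, -0.1, -2.5]
gripper_width: 42.2
```

arm_command([
  [[8.9, -40, 0], 0, 0],
  [[8.9, -40, 0], 0, 0],
  [[0, 0, 0], -8.2, 0],
  [[0, 0, 0], -8.2, 0],
  [[0, 0, 0], -8.2, 0],
  [[0, 0, 0], -8.2, 0],
  [[0, 0, 0], -8.2, 0],
  [[0, 0, 0], -8.2, 0],
])

```text
time_s: 43.65
eef_pos: [493.4, 234.8, 166.3]
orientation: [0.807, 0.589, 0.01, -0.043]
ft_force: [0.8, 0.8, -2.8]
gripper_width: 42.5
```

arm_command([
  [[0, 0, 0], -8.2, 0],
  [[0, 0, 0], -8.2, 0],
  [[0, 0, 0], -8.2, 0],
  [[0, 0, 0], 0, 0],
  [[0, 0, 0], 0, 0],
  [[0, 0, 0], 0, 0],
  [[0, 0, 0], 0, 0],
  [[0, 0, 0], 0, 0],
])

```text
time_s: 44.45
eef_pos: [493.2, 234.2, 166.1]
orientation: [0.666, 0.745, 0.018, -0.04]
ft_force: [0.2, 0.0, -2.7]
gripper_width: 42.4
```

```bash
python3 - <<'E'
from h import *
pose(); print(state()["gripper_width"],state()["ft_force"]); go(473,340.5)
E
```

```text
44.45 [493.2 234.2 166.1] ty yaw 6.5 q6 1.85
42.38998461144983 [ 0.2  0.  -2.7]
tool shift [107.5  -8.    9.2]
```

arm_command([
  [[20, 0, 0], 3, 0],
  [[20, 0, 0], 0, 0],
  [[0, 0, 0], 0, 0],
  [[0, 0, 0], 0, 0],
  [[0, 0, 0], 0, 0],
  [[0, 0, 0], 0, 0],
  [[0, 0, 0], 0, 0],
  [[0, 0, 0], 0, 0],
])

```text
time_s: 45.25
eef_pos: [489.8, 273.4, 169.4]
orientation: [0.685, 0.727, 0.017, -0.04]
ft_force: [-0.1, 0.5, -2.4]
gripper_width: 42.3
```

```bash
python3 - <<'E'
from h import *
s,R=tool(); pose(); print(s["joint_positions"].round(3)); print(R.round(3)); go(473,340.5)
E
```

```text
45.25 [489.8 273.4 169.4] ty yaw 3.5 q6 1.97
[ 0.5  0.2 -0.1  1.3  0.1  2. ]
[[-0.1  1.  -0. ]
 [ 1.   0.1  0.1]
 [ 0.1 -0.  -1. ]]
tool shift [ 67.7 -12.6   5.9]
```

The last joint reached its limit, which left the tool tilted about 5°. That is acceptable here, and I'll work out the shifts from the full rotation.

```bash
cat >> h.py <<'E'
def go3(x,y,z,twist=0):
    s,R=tool(); d=np.array([x,y,z])-s["eef_pos"]; print("shift",(R.T@d).round(1).tolist()); R2=R@Ro.from_euler("z",twist,degrees=True).as_matrix(); print("down/mm after twist",(R2.T@[0,0,-1]).round(3).tolist())
E
python3 - <<'E'
from h import *
go3(472.5,340.5,165,6.4)
E
```

```text
shift [67.4, -13.0, 10.4]
down/mm after twist [-0.078, 0.039, 0.996]
```

arm_command([
  [[22.5, -4.3, 3.5], 0, 0],
  [[22.5, -4.3, 3.5], 0, 0],
  [[22.4, -4.4, 3.4], 0, 0],
  [[0, 0, 0], 6.4, 0],
  [[0, 0, 0], 0, 0],
  [[0, 0, 0], 0, 0],
  [[0, 0, 0], 0, 0],
  [[0, 0, 0], 0, 0],
])

```text
time_s: 46.05
eef_pos: [472.6, 340.4, 165.1]
orientation: [0.724, 0.688, 0.015, -0.041]
ft_force: [-0.5, -0.4, -2.5]
gripper_width: 42.6
```

```bash
python3 - <<'E'
from h import *
pose(); print(state()["gripper_width"],state()["ft_force"]);go3(472.5,340.5,50)
w=cam("wrist"); save(w,"w10.png")
E
```

```text
46.05 [472.6 340.4 165.1] ty yaw -2.8 q6 2.20
42.5897453437009 [-0.5 -0.4 -2.5]
shift [-9.0, 4.3, 114.6]
down/mm after twist [-0.078, 0.038, 0.996]
```

View pics/w10.png

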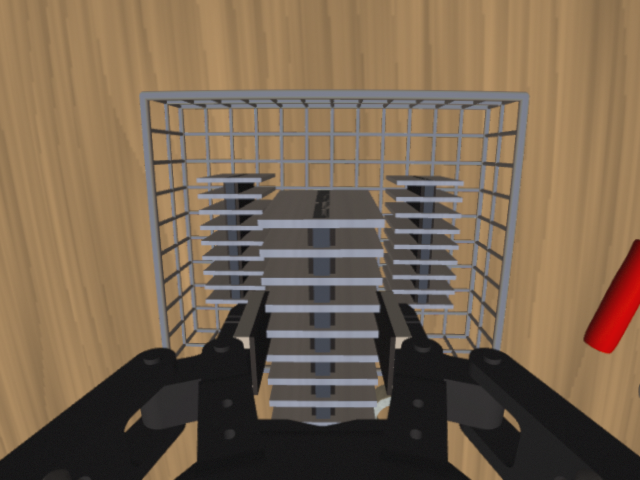

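mod3 hangs over the middle of the basket at (320,300), with mod1 and mod2 standing on either side. Lowering and releasing it.

arm_command([
  [[-1.6, 0.8, 20], 0, 0],
  [[-2.4, 1.1, 30], 0, 0],
  [[-2.4, 1.1, 30], 0, 0],
  [[-1.6, 0.8, 20], 0, 0],
  [[-1.1, 0.5, 14.5], 0, 0],
  [[0, 0, 0], 0, 0],
  [[0, 0, 0], 0, 62],
  [[0, 0, 0], 0, 62],
])

```text
time_s: 46.9
eef_pos: [473.0, 341.2, 51.5]
orientation: [0.724, 0.688, 0.016, -0.041]
ft_force: [0.4, -0.2, -0.1]
gripper_width: 52.8
```

arm_command([
  [[0, 0, 0], 0, 62],
  [[0, 0, 0], 0, 62],
  [[0.8, -0.4, -10], 0, 62],
  [[2.4, -1.1, -30], 0, 62],
  [[3.1, -1.5, -40], 0, 62],
  [[3.1, -1.5, -40], 0, 62],
  [[3.1, -1.5, -40], 0, 80],
  [[2.4, -1.1, -30], 0, 80],
])

```text
time_s: 47.7
eef_pos: [472.7, 340.9, 244.8]
orientation: [0.724, 0.688, 0.017, -0.041]
ft_force: [0.6, 1.0, 0.7]
gripper_width: 68.2
```

```bash
python3 - <<'E'
from h import *
pose(); print(state()["gripper_width"],state()["ft_force"]);go3(442.5,-365,240,-117.5)
E
```

```text
47.7 [472.7 340.9 244.8] ty yaw -2.8 q6 2.20
68.16083289038247 [0.6 1.  0.7]
shift [-704.6, 4.6, -52.2]
down/mm after twist [0.005, -0.088, 0.996]
```

arm_command([
  [[-44.1, 0.3, -3.3], 0, 80],
  [[-44.1, 0.3, -3.3], 0, 80],
  [[-44.1, 0.3, -3.3], 0, 80],
  [[-44.1, 0.3, -3.3], 0, 80],
  [[-44.1, 0.3, -3.3], 0, 80],
  [[-44.1, 0.3, -3.3], 0, 80],
  [[-44.1, 0.3, -3.3], 0, 80],
  [[-44.1, 0.3, -3.3], 0, 80],
])

```text
time_s: 48.5
eef_pos: [457.0, -14.4, 240.6]
orientation: [0.724, 0.688, 0.016, -0.04]
ft_force: [0.3, -0.8, -0.9]
gripper_width: 68.2
```

arm_command([
  [[-44.1, 0.3, -3.3], 0, 80],
  [[-44.1, 0.3, -3.3], 0, 80],
  [[-44.1, 0.3, -3.3], 0, 80],
  [[-44.1, 0.3, -3.3], 0, 80],
  [[-44.1, 0.3, -3.3], 0, 80],
  [[-44.1, 0.3, -3.3], 0, 80],
  [[-44.1, 0.3, -3.3], 0, 80],
  [[-44.1, 0.3, -3.3], 0, 80],
])

```text
time_s: 49.3
eef_pos: [442.0, -368.0, 239.1]
orientation: [0.724, 0.688, 0.015, -0.04]
ft_force: [0.6, -0.7, 0.1]
gripper_width: 68.2
```

arm_command([
  [[0, 0, 0], -8.4, 80],
  [[0, 0, 0], -8.4, 80],
  [[0, 0, 0], -8.4, 80],
  [[0, 0, 0], -8.4, 80],
  [[0, 0, 0], -8.4, 80],
  [[0, 0, 0], -8.4, 80],
  [[0, 0, 0], -8.4, 80],
  [[0, 0, 0], -8.4, 80],
])

```text
time_s: 50.1
eef_pos: [442.4, -366.1, 239.0]
orientation: [0.219, 0.975, 0.035, -0.025]
ft_force: [-0.2, 0.2, -1.2]
gripper_width: 68.4
```

arm_command([
  [[0, 0, 0], -8.4, 80],
  [[0, 0, 0], -8.4, 80],
  [[0, 0, 0], -8.4, 80],
  [[0, 0, 0], -8.4, 80],
  [[0, 0, 0], -8.4, 80],
  [[0, 0, 0], -8.4, 80],
  [[0, 0, 0], 0, 80],
  [[0, 0, 0], 0, 80],
])

```text
time_s: 50.9
eef_pos: [442.5, -366.2, 238.6]
orientation: [-0.212, 0.976, 0.043, -0.008]
ft_force: [-0.4, -0.9, -0.3]
gripper_width: 68.4
```

```bash
python3 - <<'E'
from h import *
pose(); go3(442.5,-365,240); go3(442.5,-365,159)
w=cam("wrist"); cv2.imwrite("pics/w11.png",w["img"][:,:,::-1])
k=proj(w,[[442.5,-365,181],[442.5,-365,129]]); print("expected knob px",k)
g=cv2.cvtColor(w["img"],cv2.COLOR_RGB2GRAY); x,y=k[0]; m=((g<60)*255).astype(np.uint8); m[330:]=0
n,l,st,ce=cv2.connectedComponentsWithStats(m)
for i in range(1,n):
    if st[i,4]>150: print(st[i],ce[i])
E
```

```text
50.9 [ 442.5 -366.2  238.6] ty yaw 114.5 q6 -1.14
shift [-0.5, 1.2, -1.3]
down/mm after twist [0.002, -0.087, 0.996]
shift [-0.4, -5.8, 79.4]
down/mm after twist [0.002, -0.087, 0.996]
expected knob px [[316.  260.4]
 [310.7 234.5]]
[ 453   27  126  117 5908] [513.9  85.1]
[   0  135   95  195 9087] [ 38.3 236.8]
[ 207  167  176   74 2160] [299.8 184.5]
[ 298  220   34   52 1372] [313.6 246.4]
[407 294  27  36 556] [417.  316.2]
[211 298  27  32 538] [226.7 316.7]
[184 310  24  20 220] [195.6 320.2]
[438 310  23  20 224] [448.5 320.3]
```

The knob is found where expected (blob at x 298–332, y 220–272). Descending, gripping, and working out the rows for winding up.

arm_command([
  [[0, -0.8, 12], 0, 80],
  [[0, -1.2, 16], 0, 80],
  [[0, -1.2, 16], 0, 80],
  [[-0.2, -1.2, 16], 0, 80],
  [[-0.2, -1.2, 16], 0, 80],
  [[0, 0, 0], 0, 80],
  [[0, 0, 0], 0, 80],
  [[0, 0, 0], 0, 80],
])

```text
time_s: 51.75
eef_pos: [442.8, -365.2, 162.5]
orientation: [-0.213, 0.976, 0.042, -0.008]
ft_force: [-0.6, 0.1, 0.7]
gripper_width: 68.6
```

arm_command([
  [[0, 0, 0], 0, 0],
  [[0, 0, 0], 0, 0],
  [[0, 0, 0], 0, 0],
  [[0, 0, 0], 0, 0],
  [[0, 0, 0], 0, 0],
  [[0, 0, 0], 0, 0],
  [[0, 0, 0], 0, 0],
  [[0, 0, 0], 0, 0],
], newtons=30)

```text
time_s: 52.55
eef_pos: [442.0, -363.7, 162.5]
orientation: [-0.214, 0.976, 0.044, -0.008]
ft_force: [-2.4, 4.8, 4.5]
gripper_width: 18.7
```

```bash
python3 - <<'E'
from h import *
from scipy.optimize import least_squares
P=np.array([(555.5,-349.5),(543.8,-303),(503.4,-279.8),(456.7,-294.4),(436.5,-333.4),(442.2,-364.8)])
f=least_squares(lambda v:np.hypot(*(P-v[:2]).T)-60,[496,-339]); a=f.x; print("axis",a,f.fun.round(1))
pose(); s,R=tool(); print(s["gripper_width"],s["ft_force"])
p=s["eef_pos"][:2]-a; print("phi",np.degrees(np.arctan2(p[1],p[0]))%360,np.hypot(*p))
f0=np.degrees(np.arctan2(*(np.array([442.2,-364.8])-a)[::-1]))%360; print("zero",f0,"mark",f0-91.67)
Rk=R
for i in range(15):
    q=lambda k:60*np.array([np.cos(np.radians(f0-6*k)),np.sin(np.radians(f0-6*k)),0])
    print((Rk.T@(q(i+1)-q(i))).round(2).tolist()); Rk=Rk@Ro.from_euler("z",6,degrees=True).as_matrix()
E
```

```text
axis [ 496.32196042 -339.41017283] [ 0.  -0.2  0.  -0.   0.1 -0.2]
52.55 [ 442.  -363.7  162.5] ty yaw 114.7 q6 -1.14
18.729952945294094 [-2.4  4.8  4.5]
phi 204.1029222074439 59.4559773080382
zero 205.13232838228794 mark 113.46232838228794
[-0.28, 6.25, 0.56]
[-0.29, 6.25, 0.56]
[-0.29, 6.25, 0.55]
[-0.29, 6.25, 0.53]
[-0.29, 6.25, 0.51]
[-0.29, 6.26, 0.48]
[-0.29, 6.26, 0.45]
[-0.3, 6.26, 0.41]
[-0.3, 6.26, 0.37]
[-0.29, 6.27, 0.32]
[-0.29, 6.27, 0.27]
[-0.29, 6.27, 0.22]
[-0.29, 6.27, 0.16]
[-0.29, 6.27, 0.11]
[-0.29, 6.27, 0.05]
```

arm_command([
  [[-0.29, 6.25, 0.56], 6, 0],
  [[-0.29, 6.25, 0.56], 6, 0],
  [[-0.29, 6.25, 0.55], 6, 0],
  [[-0.29, 6.25, 0.53], 6, 0],
  [[-0.29, 6.25, 0.51], 6, 0],
  [[-0.29, 6.26, 0.48], 6, 0],
  [[-0.29, 6.26, 0.45], 6, 0],
  [[-0.29, 6.26, 0.41], 6, 0],
])

```text
time_s: 53.35
eef_pos: [440.8, -316.2, 162.7]
orientation: [0.204, 0.978, 0.035, -0.025]
ft_force: [-4.1, -0.9, 5.8]
gripper_width: 18.3
```

arm_command([
  [[-0.29, 6.26, 0.37], 6, 0],
  [[-0.29, 6.27, 0.32], 6, 0],
  [[-0.29, 6.27, 0.27], 6, 0],
  [[-0.29, 6.27, 0.22], 6, 0],
  [[-0.29, 6.27, 0.16], 6, 0],
  [[-0.15, 3.14, 0.05], 3, 0],
  [[0, 0, 0], 0, 0],
  [[0, 0, 0], 0, 0],
])

```text
time_s: 54.15
eef_pos: [462.8, -289.5, 162.2]
orientation: [0.471, 0.881, 0.027, -0.034]
ft_force: [-3.8, 2.4, 5.7]
gripper_width: 18.8
```

```bash
cat > phi.py <<'E'
from h import *
pose(); s=state(); p=s["eef_pos"][:2]-[496.32,-339.41]; print("phi",np.degrees(np.arctan2(p[1],p[0]))%360,np.hypot(*p),s["ft_force"],s["gripper_width"])
E
python3 phi.py
```

```text
54.15 [ 462.8 -289.5  162.2] ty yaw 33.7 q6 0.39
phi 123.84370662268506 60.148108044959855 [-3.8  2.4  5.7] 18.806275159776824
```

arm_command([
  [[-0.1, 3.67, 0.1], 3.5, 0],
  [[-0.1, 3.67, 0.05], 3.5, 0],
  [[-0.1, 3.67, 0], 3.5, 0],
  [[0, 0, 0], 0, 0],
  [[0, 0, 0], 0, 0],
  [[0, 0, 0], 0, 0],
  [[0, 0, 0], 0, 0],
  [[0, 0, 0], 0, 0],
])

```text
time_s: 54.95
eef_pos: [472.7, -284.1, 162.1]
orientation: [0.549, 0.834, 0.024, -0.037]
ft_force: [-2.4, 3.7, 5.2]
gripper_width: 18.4
```

```bash
python3 phi.py
```

```text
54.95 [ 472.7 -284.1  162.1] ty yaw 23.3 q6 0.59
phi 113.09371343993861 60.17818980492853 [-2.4  3.7  5.2] 18.44440494767237
```

arm_command([
  [[0, 0, 0], 0, 70],
  [[0, 0, 0], 0, 70],
  [[0, 0, 0], 0, 70],
  [[0, 0, 0], 0, 70],
  [[0.9, 0, -10], 0, 70],
  [[2.6, 0, -30], 0, 70],
  [[3.5, 0, -40], 0, 70],
  [[2.6, 0, -30], 0, 70],
])

```text
time_s: 55.75
eef_pos: [473.0, -284.6, 274.9]
orientation: [0.55, 0.834, 0.024, -0.036]
ft_force: [0.7, 0.3, 0.1]
gripper_width: 59.8
```

arm_command([
  [[40, 0, -10], 0, 70],
  [[40, 0, -10], 0, 70],
  [[0, 0, -20], 0, 70],
  [[0, 0, 0], 0, 70],
  [[0, 0, 0], 0, 70],
  [[0, 0, 0], 0, 70],
  [[0, 0, 0], 0, 70],
  [[0, 0, 0], 0, 70],
])

```text
time_s: 56.55
eef_pos: [442.8, -214.8, 318.0]
orientation: [0.55, 0.834, 0.024, -0.037]
ft_force: [1.2, 0.2, 1.7]
gripper_width: 59.6
```

```bash
python3 phi.py; python3 - <<'E'
from h import *
w=cam("wrist"); im=w["img"].copy()
A=np.array([496.32,-339.41])
dr=lambda f,r,z:[*(A+r*np.array([np.cos(np.radians(f)),np.sin(np.radians(f))])),z]
for X,c in((dr(113.4,60,181),(255,0,0)),(dr(113.4,94,129),(0,255,0)),([*A,147],(0,0,255))):
    u=proj(w,[X])[0]; print(u); cv2.circle(im,tuple(int(v) for v in u),2,c,-1)
a=im[:,:,::-1]
t=cam("top"); s=cam("side")
b=np.hstack([cv2.resize(t["img"][150:370,140:520,::-1],(450,260)),cv2.resize(s["img"][140:440,160:520,::-1],(312,260))])
cv2.imwrite("pics/f12.png",np.vstack([cv2.resize(a[:, :],(762,572))[:330],b]))
g=cv2.cvtColor(w["img"],cv2.COLOR_RGB2HSV); m=cv2.inRange(g,(14,150,90),(24,255,255)); n,l,st,ce=cv2.connectedComponentsWithStats(m)
print([ (st[i].tolist(),ce[i]) for i in range(1,n) if st[i,4]>80])
E
```

```text
56.55 [ 442.8 -214.8  318. ] ty yaw 23.2 q6 0.68
phi 113.23174758016057 135.57009448995703 [1.2 0.2 1.7] 59.60458965398409
[323.77993438 325.80525289]
[323.59344229 268.28296734]
[323.74839808 368.63537142]
[([315, 256, 16, 25, 350], array([322.93428571, 267.56285714]))]
```

View pics/f12.png

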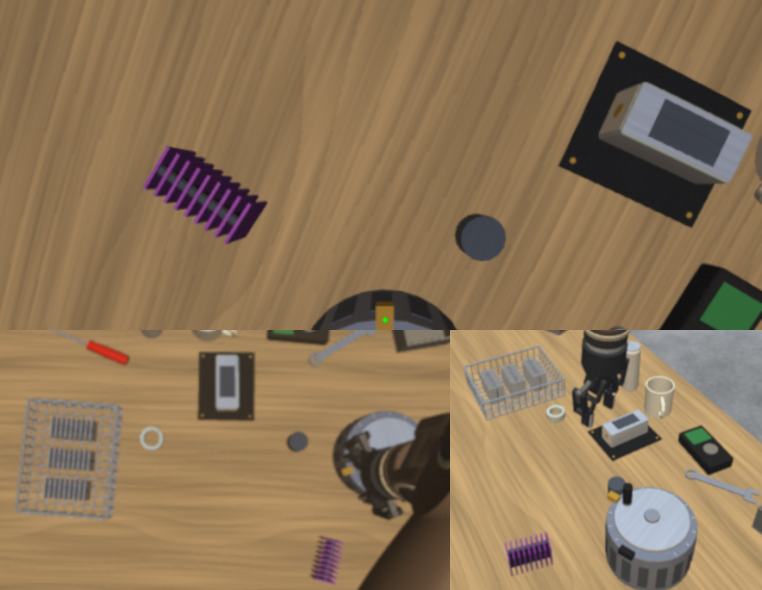

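All three modules stand in the basket, the load is on the plate, and the brass mark (323,268) lies on the predicted line. One numeric check of the knob's direction and the load before handing in.

```bash
python3 - <<'E'
from h import *
w=cam("wrist"); g=cv2.cvtColor(w["img"],cv2.COLOR_RGB2GRAY); m=((g<65)*255).astype(np.uint8); b=np.zeros_like(m); b[285:350,295:352]=m[285:350,295:352]
n,l,st,ce=cv2.connectedComponentsWithStats(b)
A=np.array([496.32,-339.41])
for i in range(1,n):
    if st[i,4]>60: print(st[i],ce[i])
for f in(108,113.4,118): 
    r=60*np.array([np.cos(np.radians(f)),np.sin(np.radians(f))])+A; print(f,proj(w,[[*r,181],[*r,155],[*r,129]]).round(1).tolist())
s=cam("side"); gs=cv2.cvtColor(s["img"],cv2.COLOR_RGB2GRAY); 
for f in(108,113.4,118):
    r=60*np.array([np.cos(np.radians(f)),np.sin(np.radians(f))])+A; print("side",f,proj(s,[[*r,155]]).round(1).tolist())
u=proj(s,[[472.5,-284.3,155]])[0].astype(int); b=np.zeros_like(gs); b[u[1]-14:u[1]+15,u[0]-14:u[0]+15]=(gs[u[1]-14:u[1]+15,u[0]-14:u[0]+15]<45)
n,l,st,ce=cv2.connectedComponentsWithStats(b.astype(np.uint8)); print([(st[i].tolist(),ce[i].round(1)) for i in range(1,n) if st[i,4]>20])
t=cam("top"); 
for bx,z in(((312,165,350,225),54),):
    c,wh,a=blob(t,bx,(90,5,110),(150,90,255),5); print("load",c,wh,a,plane(t,[c],z))
print(state()["time_s"])
E
```

```text
[311 296  23  41 779] [322.24005135 316.17971759]
108 [[330.4, 325.8], [329.8, 313.2], [329.3, 302.3]]
113.4 [[323.6, 325.5], [323.5, 312.9], [323.4, 302.1]]
118 [[317.7, 325.8], [318.1, 313.2], [318.4, 302.3]]
side 108 [[366.0, 326.5]]
side 113.4 [[364.1, 328.5]]
side 118 [[362.7, 330.2]]
[([359, 318, 11, 22, 186], array([364.1, 328.6]))]
load (331.9999694824219, 192.99998474121094) (15.999998092651367, 41.99999237060547) 0.0 [[654.46068711  -3.43507565  54.        ]]
56.85
```

```bash
python3 -c "
from cell import *
print(job_done())"
```

```text
the job is handed in; nothing more can be done
None
```

The job is done and handed in at about 57 s of robot time.

**What I did, in order:**
1. I wound the wheel anticlockwise to the zero stop; it did not move further under about 18 N.
2. I put mod1, the failed module on the plate, in the basket.
3. I laid the load on the plate, with the wheel still at zero.
4. I put mod2 and mod3 in the basket. I saw no mod4 and left the purple look-alike alone.
5. I wound the wheel back up to the brass mark.

**Last checks:**
- **Modules:** the pictures show all three standing in the basket.
- **Load:** it is about 2–3 mm from the plate's centre and square to it. The wrist camera (taken just after I placed it) put it 3–4 mm to the near side and the top camera about 2 mm to the far side, so they differ by about 6 mm along x. That is roughly pixel and calibration error.
- **Handle:** the gripper's position, the wrist camera and the side camera put it within about 1° of the mark.
- **Gripper:** it was open and clear of everything at hand-in.

**What went wrong:** while I carried mod3, the last joint reached its range limit. The tool stayed tilted about 5° from then on. I allowed for this in the later moves, and it caused no harm that I could see.

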